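# Change the specimens in the abrasion tester and clip its guard on

## Task

Clear the used specimens out of the nests of the tester's bed into the white tray, and move every freshly moulded specimen from the mould into a nest of its own, crown up and flat. Then put the guard hood over the bed and press it straight down until both clip arms have snapped under the rim and it sits fully home, and only then press the start button. Leave the bottle, mug and screwdriver alone.

Things in the scene. Friction and masses are not known exactly. Their poses are not given: they have to be found in the camera images.
- fresh1_c (a point): Freshly moulded hat-section specimen of bare aluminium, 60 long (its x) x 36 wide over the flat flanges (its y) x 30 high (z up); flanges 4 thick at the bottom, the crown on top is 16 wide and runs the full 60 length: pinch it across the crown. Point: centre, half-way up (15 above the underside). 60 g. Starts in a mould cavity; may be absent.
- fresh2_c (a point): Freshly moulded hat-section specimen of bare aluminium, 60 long (its x) x 36 wide over the flat flanges (its y) x 30 high (z up); flanges 4 thick at the bottom, the crown on top is 16 wide and runs the full 60 length: pinch it across the crown. Point: centre, half-way up (15 above the underside). 60 g. Starts in a mould cavity; may be absent.
- fresh3_c (a point): Freshly moulded hat-section specimen of bare aluminium, 60 long (its x) x 36 wide over the flat flanges (its y) x 30 high (z up); flanges 4 thick at the bottom, the crown on top is 16 wide and runs the full 60 length: pinch it across the crown. Point: centre, half-way up (15 above the underside). 60 g. Starts in a mould cavity; may be absent.
- fresh4_c (a point): Freshly moulded hat-section specimen of bare aluminium, 60 long (its x) x 36 wide over the flat flanges (its y) x 30 high (z up); flanges 4 thick at the bottom, the crown on top is 16 wide and runs the full 60 length: pinch it across the crown. Point: centre, half-way up (15 above the underside). 60 g. Starts in a mould cavity; may be absent.
- used1_c (a point): Used hat-section specimen of bare aluminium, 60 long (its x) x 36 wide over the flat flanges (its y) x 30 high (z up); flanges 4 thick at the bottom, the crown on top is 16 wide and runs the full 60 length: pinch it across the crown. Point: centre, half-way up (15 above the underside). 60 g. Starts in a nest of the tester's bed; may be absent.
- used2_c (a point): Used hat-section specimen of bare aluminium, 60 long (its x) x 36 wide over the flat flanges (its y) x 30 high (z up); flanges 4 thick at the bottom, the crown on top is 16 wide and runs the full 60 length: pinch it across the crown. Point: centre, half-way up (15 above the underside). 60 g. Starts in a nest of the tester's bed; may be absent.
- used3_c (a point): Used hat-section specimen of bare aluminium, 60 long (its x) x 36 wide over the flat flanges (its y) x 30 high (z up); flanges 4 thick at the bottom, the crown on top is 16 wide and runs the full 60 length: pinch it across the crown. Point: centre, half-way up (15 above the underside). 60 g. Starts in a nest of the tester's bed; may be absent.
- used4_c (a point): Used hat-section specimen of bare aluminium, 60 long (its x) x 36 wide over the flat flanges (its y) x 30 high (z up); flanges 4 thick at the bottom, the crown on top is 16 wide and runs the full 60 length: pinch it across the crown. Point: centre, half-way up (15 above the underside). 60 g. Starts in a nest of the tester's bed; may be absent.
- bed (a point): Tester's bed, a fixed steel block 117 (x) x 156 (y), top 44 above the bench; point: centre of its top, axes of the tester (z up). A round rim bead (6 thick, sticking out 5) runs along each y end of the block, its centre 6 below the top and 80 from the bed centre. Control pod 54 x 130, top 52 above the bench, centred 110 to its +x side.
- nest1 (a point): Nest, a flat recess in the bed 41 (x) x 65 (y) and 5 deep; point: centre of its floor, 39 above the bench, axes of the tester. A specimen lies in it crown up with its length along the tester's y, either way round; 2.5 play all round.
- nest2 (a point): Nest, a flat recess in the bed 41 (x) x 65 (y) and 5 deep; point: centre of its floor, 39 above the bench, axes of the tester. A specimen lies in it crown up with its length along the tester's y, either way round; 2.5 play all round.
- nest3 (a point): Nest, a flat recess in the bed 41 (x) x 65 (y) and 5 deep; point: centre of its floor, 39 above the bench, axes of the tester. A specimen lies in it crown up with its length along the tester's y, either way round; 2.5 play all round.
- nest4 (a point): Nest, a flat recess in the bed 41 (x) x 65 (y) and 5 deep; point: centre of its floor, 39 above the bench, axes of the tester. A specimen lies in it crown up with its length along the tester's y, either way round; 2.5 play all round.
- mould_top (a point): Open steel mould, a fixed block 174 (x) x 132 (y) x 20 high; point: centre of its top face. Four cavities 64 (x) x 40 (y), 10 deep, centred 37 in x and 30 in y from it; a specimen in one stands 20 proud of the top.
- tray: White open tray for used specimens, fixed, 102 (x) x 170 (y) x 26 high outside, wall 4, floor about 4 thick; origin: centre of the underside.
- guard_grip (a point): Grey guard hood, 128 (x) x 151 (y, 179 over the clip arms) x 104 high, 0.2-0.35 kg. Point: centre of its black handle, a bar 80 long (its y) x 18 (x) x 30 high on the flat top; 89 above its lowest edge. The x sides are skirts that reach 30 below the end walls and pass outside the bed, 2.5 play a side. Home, the end walls rest on the bed: point 59 above bed. Fits either way round.
- clip_a (a joint): Steel clip arm on the hood's +y end: 0 at rest (sprung in), grows to 0.3 rad as it is spread outwards. Its hook must ride over the bed's rim bead: it meets the bead about 12 above home, passes it about 6 above home and then snaps under it; both arms together need about 8 to 15 N of downward push.
- clip_b (a joint): Like clip_a, the clip arm on the hood's -y end: 0 at rest (sprung in), grows as it is spread outwards.
- start (a joint): Start button: 0 up, 0.006 fully in; springs back; about 5 N.
- start_top (a point): Centre of the top of the round green start button (28 across) on the control pod, pressed straight down.
- bottle_c (a point): Bystander: white bottle 60 across x 150 high; point half-way up.
- mug_c (a point): Bystander: white mug 76 across x 85 high; point half-way up.
- driver_c (a point): Bystander: screwdriver lying on the bench; point near its origin.

How it is judged:
By the outcome, as a careful person would: the job done as asked, in the order asked, and still so for the second after the job is handed in, with the robot touching nothing.
Of fresh1, fresh2, fresh3, fresh4 only 3 to 4 are there at a start; the rules pass over those that are not, and their reading is None.
Of used1, used2, used3, used4 only 1 to 2 are there at a start; the rules pass over those that are not, and their reading is None.
At some moment in a run one of guard may be knocked a few centimetres aside while the robot is not near it.
Once in a run the grip may slacken for a moment while it holds something.
It also fails if it takes over 210 s, if anything falls off the work surface, if the arm or the gripper's body presses on something with over 40 N, if the wrist force passes 120 N, or if a joint passes its speed limit or range.

## Robot

A 6-joint arm with a two-finger parallel gripper is mounted at the origin on the work surface. World frame = base frame: x ahead of the robot, y to its left, z up, the work surface at z = 0. Lengths are in mm, angles in degrees, forces in N, time in s.
With the tool pointing down it reaches from about 300 to 850 mm from the base axis. Payload 4.2 kg.
Tool frame: the origin (TCP) lies between the finger pads; the fingertips stand 11 mm ahead of it and the grasp point (between the pads) lies 8 mm behind it (env.tips_ahead is the distance from the TCP to the fingertips, in mm); z points along the fingers, y is the line along which they close (so a half turn about z gives the same grasp; the last joint's range is limited). The gripper opens to 91 mm and grips with 3 to 60 N. Pads are 32 mm wide; open, the fingers measure 118 mm over their backs; the gripper's body (76 mm by 178 mm) begins 60 mm behind the grasp point.
Start: joints at [75.459, 18.312, 89.639, -0, 72.044, -1.146], TCP at [133.215, 559.371, 224.976] pointing down, gripper open.
Joint ranges: [-177.97, 177.97], [-48.28, 115.42], [12.27, 149.76], [-77.06, 257.06], [2.81, 150.46], [-146.56, 146.56]. Speed limits (degrees/s): [147.25, 147.25, 180, 180, 180, 180].

## Interface

Orientations are given as [roll, pitch, yaw] about the fixed x, y, z axes, in that order (R = Rz(yaw) Ry(pitch) Rx(roll)).
In Python, from workcell import env, cams gives the robot as it stands.
- The arm moves only by the tool step_arm, never from a script. Its arguments are lists of equal length, an entry for each row: "linear": the shift along the tool's x, y, z in units of 30 cm (1.0 is 30 cm), a list of three; "turn": the turn about the tool's z in units of 360 degrees (1.0 is 360 degrees). In form: {"linear": [[tx, ty, tz], ...], "turn": [turn, ...]}. A call has 1 to 20 rows; each row is the pose to reach, as a shift and turn from the pose commanded when the call began, along the tool's axes at that moment, turning the shorter way round; what a row does not reach only later rows make up. A row lasts 1/8 s, in which the tool goes at most 62.5 mm and 10.7 degrees, less where a joint would pass 70% of its speed; a pose out of reach is approached as far as the arm can. A call with a number of a shift or a turn outside -1 to 1 is refused whole. A call with a gripper value outside its range is refused whole. "fingers" is the closure, from -1 (fully open) to 1 (shut), so that 0 is half open, set as the call begins (left out, the last holds). The fingers move at their own pace and stop on an object; "force" is the grip in N (left out, the last holds). Time passes only in rows, so rows that repeat a pose let the fingers close. It gives the time, the measured TCP pose, the force, the opening and the grip force at its end, in the units of the state.
- env.state(): the state, without advancing time (a new reading comes with each control period).
- cams.grab_frame(name): name is "side" or "top"; returns a dict with "color" (420x560x3 uint8, blue, green, red), "fx", "fy", "cx", "cy" (pixels), "dist" ([k1, k2, p1, p2, k3] as OpenCV has them; the pictures are not rectified), "extrinsics" (4x4, takes a point from camera to world coordinates). Camera axes: x right, y down, z forward; pixel columns grow to the right and rows downward; lengths in mm; the calibration is good to about 2 mm. A picture is of the moment at which its call begins. There is no depth.
- env.job_done(): hands the job in; it is judged then, once.
The state is a dict: "time_s": time; "qpos": joint angles; "qvel": joint speeds; "effort": joint torques, N m; "ee_pos": TCP position; "ee_rot": TCP orientation; "force": force on the tool from outside, world axes, zero at the start; "torque": the same for the moment, N m; "gripper_width": finger opening in mm; "gripper_force": force on a finger pad.
Only numpy, scipy, OpenCV 4.12 (cv2) and the standard library are available. Lean on these libraries where they do the work, as an engineer would, in place of code of your own. Each camera call takes 0.05 s, during which the arm holds its last target. There are 200 camera calls.

## Working session

There is one attempt and no reset: what is moved stays moved. The work goes in short steps, Python scripts to look and compute and a tool call to move; the robot and the scene stay as the last step left them, time stands still between calls to the robot, and variables do not carry over. Pictures are saved under pics/ and viewed, at most 14 in all, crops included, and the job is handed in when it is done.

Besides the shell and the picture viewer there is one more tool, called after "Call:" as a command line: name --pt "numbers of a row" for each row, then --argument value for the rest. step_arm: Moves the arm, as the interface text tells. Its arguments: {"type":"object","properties":{"linear":{"type":"array"},"turn":{"type":"array"},"fingers":{"type":"number"},"force":{"type":"number"}},"required":["linear","turn"]}

```bash
ls; mkdir -p pics; python3 - <<'E'
from workcell import env,cams
import cv2
print(env.state(), env.tips_ahead)
for n in("side","top"):
    f=cams.grab_frame(n); cv2.imwrite(f"pics/{n}0.png",f["color"]); print(n,f["fx"],f["cx"],f["cy"],f["dist"],f["extrinsics"])
E
```

```text
pics
{'time_s': 0.0, 'qpos': array([ 7.54613810e+01,  1.83517646e+01,  8.97075078e+01, -1.89281503e-03,
        7.20432167e+01, -1.14462765e+00]), 'qvel': array([-0.00631628, -0.00331426, -0.00274049, -0.08711397,  0.01269915,
        0.01728624]), 'effort': array([ 1.45348848e-03, -4.12473035e+01, -2.31967843e+01,  7.27920304e-02,
        4.59333602e-02, -1.50429091e-04]), 'ee_pos': array([133.06932962, 558.88406492, 224.11155983]), 'ee_rot': array([-1.79897495e+02, -2.48133748e-04,  1.66606594e+02]), 'force': array([ 0.08653791, -0.39175844, -0.37043762]), 'torque': array([-0.02780422, -0.04801231, -0.02203473]), 'gripper_force': 0.0, 'gripper_width': 91.45811157805453} 11.0
side 391.3460236677934 281.3865694575914 213.07288086761102 [-0.08099621  0.          0.          0.          0.        ] [[ 8.29994680e-01 -4.26810305e-01  3.59084663e-01  2.49177432e+02]
 [-5.57687186e-01 -6.46202279e-01  5.20967962e-01 -5.01241335e+02]
 [ 9.68683294e-03 -6.32657552e-01 -7.74371091e-01  8.63769930e+02]
 [ 0.00000000e+00  0.00000000e+00  0.00000000e+00  1.00000000e+00]]
top 422.21737335026626 275.36401842416075 218.30799789878495 [-0.08262837  0.          0.          0.          0.        ] [[ 5.89085752e-03 -9.97878627e-01  6.48347461e-02  5.32911460e+02]
 [-9.99751440e-01 -7.27125902e-03 -2.10757466e-02  9.60390767e+00]
 [ 2.15024673e-02 -6.46944765e-02 -9.97673428e-01  1.05271690e+03]
 [ 0.00000000e+00  0.00000000e+00  0.00000000e+00  1.00000000e+00]]
```

View pics/top0.png

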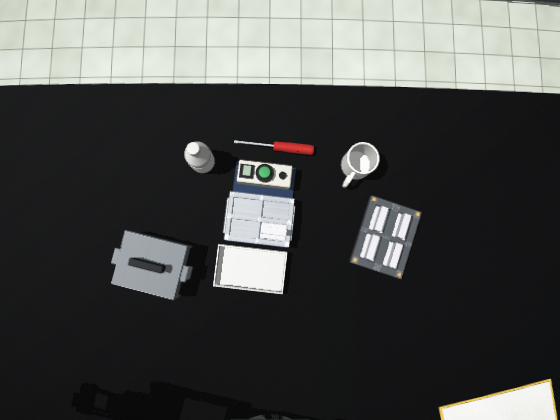

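View pics/side0.png

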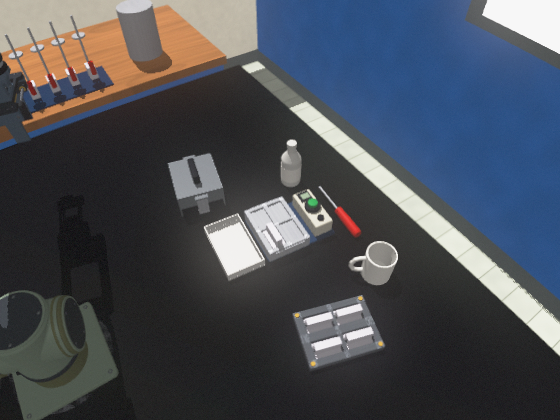

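The top view shows the bed at about (260,219), tray (251,269), mould (386,237) with four fresh specimens, hood (152,265), button (264,172), and a used specimen near (273,231). I'll zoom in to get accurate corners.

```bash
python3 - <<'E'
import cv2,numpy as np
t=cv2.imread("pics/top0.png");s=cv2.imread("pics/side0.png")
def z(im,x,y,w,h,k): return cv2.resize(im[y:y+h,x:x+w],None,fx=k,fy=k,interpolation=cv2.INTER_CUBIC)
a=z(t,210,150,100,150,4); b=z(t,345,190,80,95,4); c=z(t,105,225,100,75,4)
cv2.imwrite("pics/zA.png",a)
o=np.zeros((600,800,3),np.uint8)
o[:600,:400]=a; o[:300,400:800]=c; 
b=z(t,345,190,80,95,3); o[305:305+285,400:640]=b
cv2.imwrite("pics/z1.png",o)
cv2.imwrite("pics/z2.png",np.hstack([z(s,200,180,135,105,5)]))
E
```

```text
(no output)
```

View pics/z1.png

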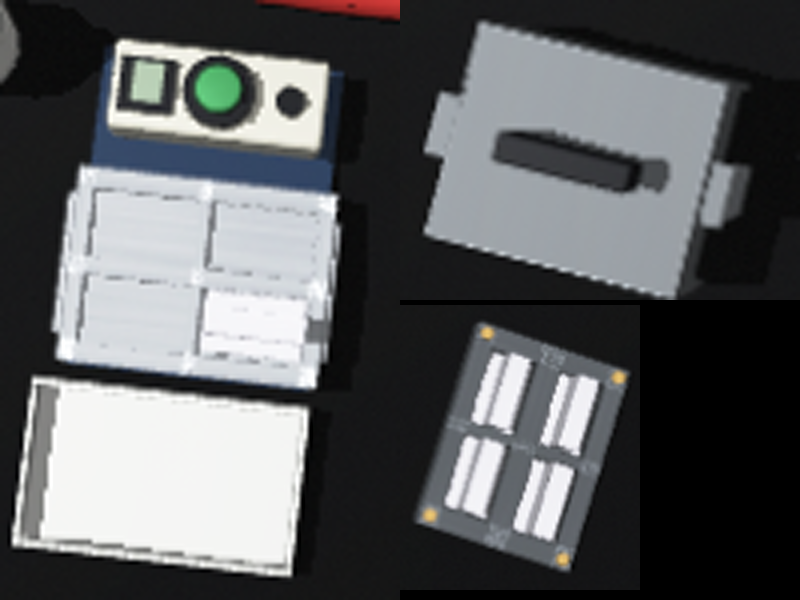

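View pics/z2.png

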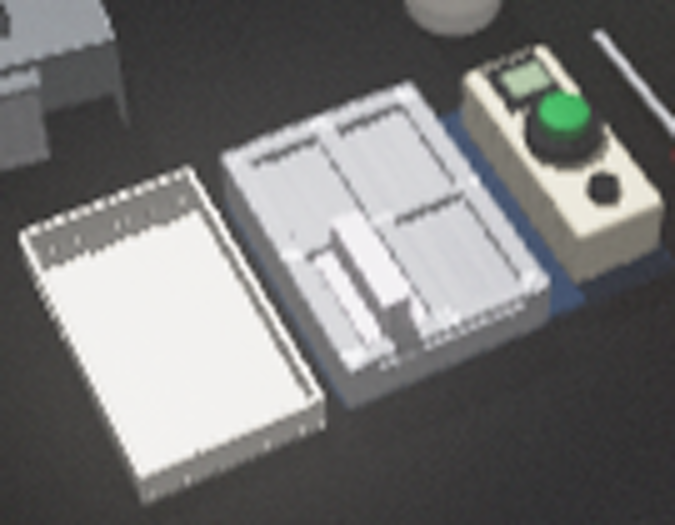

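z1/z2 show an empty nest in three positions, one used specimen in the nest nearest the tray on the right (-x,-y), and four fresh specimens in the mould. I'll fit poses from these corners.

```bash
cat > h.py <<'E'
import numpy as np,cv2,json
from scipy.optimize import least_squares
def cam(name,f=None):
    if f is None:
        from workcell import cams
        f=cams.grab_frame(name)
    E=np.array(f["extrinsics"]);Ri=E[:3,:3].T
    K=np.array([[f["fx"],0,f["cx"]],[0,f["fy"],f["cy"]],[0,0,1.]])
    d=np.array(f["dist"]);t=-Ri@E[:3,3]
    c=dict(E=E,K=K,d=d,rv=cv2.Rodrigues(Ri)[0],t=t,img=f["color"])
    return c
def proj(c,P): return cv2.projectPoints(np.atleast_2d(P).astype(float),c["rv"],c["t"],c["K"],c["d"])[0][:,0]
def onplane(c,px,z):
    u=cv2.undistortPoints(np.array(px,float).reshape(-1,1,2),c["K"],c["d"])[:,0]
    D=np.c_[u,np.ones(len(u))]@c["E"][:3,:3].T; o=c["E"][:3,3]
    return o+D*((z-o[2])/D[:,2])[:,None]
def rect(w,h,z): return np.array([[w,h,0],[w,-h,0],[-w,-h,0],[-w,h,0]])/2+[0,0,z]
def T(p,L): 
    a=np.radians(p[2]);R=np.array([[np.cos(a),-np.sin(a),0],[np.sin(a),np.cos(a),0],[0,0,1]])
    return L@R.T+[p[0],p[1],0]
def fit(obs,p0):  # obs: list of (cam, local pts, px)
    f=lambda p:np.concatenate([(proj(c,T(p,L))-px).ravel() for c,L,px in obs])
    r=least_squares(f,p0,x_scale=[10,10,1]);return r.x,np.sqrt(np.mean(r.fun**2))
def ortho(c,p,z,w,h,k): # local x right,y up metric view
    X,Y=np.meshgrid(np.arange(-w/2,w/2,1/k),np.arange(h/2,-h/2,-1/k))
    L=np.c_[X.ravel(),Y.ravel(),np.full(X.size,z)]
    m=proj(c,T(p,L)).reshape(*X.shape,2).astype(np.float32)
    return cv2.remap(c["img"],m[...,0],m[...,1],cv2.INTER_CUBIC)
E
python3 - <<'E'
from h import *
t=cam("top");s=cam("side")
A=lambda p,k,o,b=(0,0):(np.array(p,float)-b+.5)/k-.5+o
bt=A([(83,168),(337,195),(316,387),(57,359)],4,(210,150))
bs=A([(408,85),(548,282),(350,366),(222,157)],5,(200,180))
for o in ([(t,rect(117,156,44),bt)],[(s,rect(117,156,44),bs)],[(t,rect(117,156,44),bt),(s,rect(117,156,44),bs)]):
    print("bed",fit(o,[530,30,-5]))
bed=fit(o,[530,30,-5])[0]
mt=A([(478,322),(627,375),(570,570),(416,522)],3,(345,190),(400,305))
mo,e=fit([(t,rect(174,132,20),mt)],[500,-250,-16]);print("mould",mo,e)
tr=A([(33,378),(308,405),(292,575),(14,547)],4,(210,150))
trs=A([(190,167),(325,400),(145,490),(20,233)],5,(200,180))
print("tray",fit([(t,rect(102,170,26),tr)],[400,30,-5]),fit([(s,rect(102,170,26),trs)],[400,30,-5]))
ht=A([(480,22),(733,85),(678,298),(427,235)],4,(105,225),(400,0))
print("hood",fit([(t,rect(128,151,74),ht)],[400,300,-14]))
hh=A([(505,131),(640,165),(630,192),(495,158)],4,(105,225),(400,0))
print("handle",fit([(t,rect(18,80,104),hh)],[400,300,-14]), onplane(t,hh.mean(0),104))
b1=A([(218,88)],4,(210,150))[0];b2=A([(565,110)],5,(200,180))[0]
r=least_squares(lambda p:np.r_[proj(t,p)[0]-b1,proj(s,p)[0]-b2],[640,20,60]);print("btn",r.x,r.fun)
k=3;o=np.zeros((560,780,3),np.uint8)
I=[ortho(t,bed,44,130,180,3),ortho(s,bed,44,130,180,3)]
o[:540,:390]=I[0];o[:540,390:780]=I[1]
cv2.imwrite("pics/ob.png",o)
m1=ortho(t,mo,40,190,150,2);m2=ortho(s,mo,40,190,150,2)
m3=ortho(t,mo,20,190,150,2);m4=ortho(s,mo,20,190,150,2)
cv2.imwrite("pics/om.png",np.vstack([np.hstack([m1,m2]),np.hstack([m3,m4])]))
E
```

```text
bed (array([596.89654149,  26.9596859 ,  -6.00078628]), np.float64(0.3827273122864657))
bed (array([597.85613614,  30.15491085,  -5.98013523]), np.float64(0.4673241295964916))
bed (array([597.14206551,  28.11449591,  -5.99266317]), np.float64(0.594219139380362))
mould [ 555.91414755 -285.71038963  -17.69014216] 0.5667093311335479
tray (array([477.07672128,  48.40219652,  -5.35140353]), np.float64(0.30836897926270906)) (array([477.0480078 ,  48.10578264,  -5.9744116 ]), np.float64(0.7250720520985761))
hood (array([487.20374859, 279.7694679 , -13.26650413]), np.float64(0.2927455045169469))
handle (array([487.59623945, 277.94019413, -13.58932599]), np.float64(0.4496925527557576)) [[487.59201785 277.823918   104.        ]]
btn [705.69696643  15.75836186  76.03545448] [ 0.05334871 -0.0854246  -0.11419338  0.01322444]
```

View pics/ob.png

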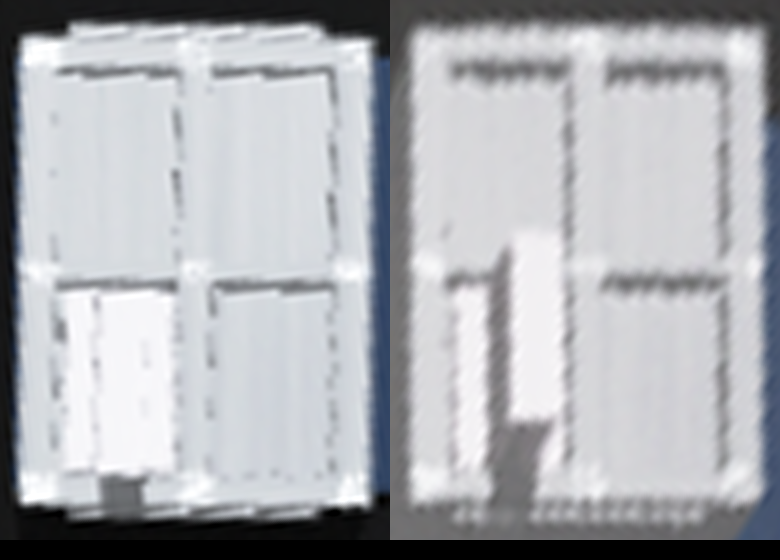

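View pics/om.png

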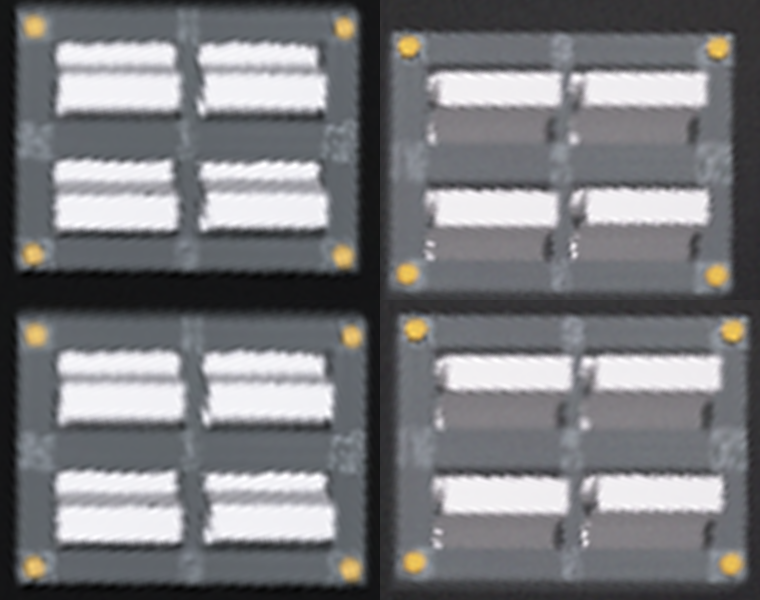

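The ortho views show nests at about ±26 (x) and ±36 (y) from the bed centre, and the four crowns at about (±37, ±30) in the mould frame. Next: a planner helper, then move on the used specimen.

```bash
cat > p.py <<'E'
# p.py: plan rows from world targets. usage: plan([(x,y,z,yaw,step_mm,hold)],...)
import numpy as np,json,sys
from h import T
BED=[597.1,28.1,-6.0];MO=[557.1,-285.9,-17.7];TR=[477,48.3,-5.7];HD=[487.4,279.2,-13.4]
def loc(f,x,y): return T(f,np.array([[x,y,0.]]))[0][:2]
nest=lambda i:loc(BED,*[(-26,36),(26,36),(26,-36),(-26,-36)][i])
cav=lambda i:loc(MO,*[(37,30),(37,-30),(-37,30),(-37,-30)][i])
def plan(wps,reset=None):
    c=reset or json.load(open("cmd.json")); x0=np.array(c[:3]);y0=np.radians(c[3])
    R=np.array([[np.cos(y0),np.sin(y0),0],[np.sin(y0),-np.cos(y0),0],[0,0,-1]])
    rows=[];tu=[];cur=np.array(c,float)
    for w in wps:
        x,y,z,yaw,st,hold=w; tgt=np.array([x,y,z,yaw],float)
        d=np.linalg.norm(tgt[:3]-cur[:3]);a=abs(tgt[3]-cur[3]);n=max(1,int(np.ceil(max(d/st,a/10))))
        for k in range(1,n+1):
            q=cur+(tgt-cur)*k/n
            rows.append([round(v,4) for v in (R.T@(q[:3]-x0)/300).tolist()]);tu.append(round(-(q[3]-c[3])/360,4))
        rows+= [rows[-1]]*hold; tu+=[tu[-1]]*hold; cur=tgt
    for i in range(0,len(rows),20):
        if i: print("!! more than 20 rows")
    print(len(rows),json.dumps({"linear":rows,"turn":tu}).replace(" ",""))
    e=R@(np.array(rows[-1])*300)+x0
    json.dump([*e.tolist(),c[3]-tu[-1]*360],open("cmd.json","w"))
E
python3 - <<'E'
from p import *
u=nest(3);print(u,[nest(i) for i in range(4)],[cav(i) for i in range(4)])
plan([(*u,150,84,45,0),(*u,60,84,30,2)],reset=[133.215,559.371,224.976,166.605])
E
```

```text
[567.47940604  -4.98504819] [array([575.0054554 ,  66.62052828]), array([626.72059396,  61.18504819]), array([619.1945446 , -10.42052828]), array([567.47940604,  -4.98504819])] [array([ 601.46946663, -268.56937882]), array([ 583.22748298, -325.72906769]), array([ 530.97251702, -246.07093231]), array([ 512.73053337, -303.23062118])]
!! more than 20 rows
21 {"linear":[[-0.1152,-0.0934,0.0156],[-0.2305,-0.1868,0.0312],[-0.3457,-0.2803,0.0469],[-0.461,-0.3737,0.0625],[-0.5762,-0.4671,0.0781],[-0.6915,-0.5605,0.0937],[-0.8067,-0.6539,0.1093],[-0.922,-0.7473,0.125],[-1.0372,-0.8408,0.1406],[-1.1525,-0.9342,0.1562],[-1.2677,-1.0276,0.1718],[-1.383,-1.121,0.1874],[-1.4982,-1.2144,0.2031],[-1.6135,-1.3078,0.2187],[-1.7287,-1.4013,0.2343],[-1.844,-1.4947,0.2499],[-1.844,-1.4947,0.3499],[-1.844,-1.4947,0.4499],[-1.844,-1.4947,0.5499],[-1.844,-1.4947,0.5499],[-1.844,-1.4947,0.5499]],"turn":[0.0143,0.0287,0.043,0.0574,0.0717,0.086,0.1004,0.1147,0.1291,0.1434,0.1578,0.1721,0.1864,0.2008,0.2151,0.2295,0.2295,0.2295,0.2295,0.2295,0.2295]}
```

```bash
python3 - <<'E'
from p import *
u=nest(3)
plan([(370,260,200,125,45,0)],reset=[133.215,559.371,224.976,166.605])
plan([(*u,120,84,45,0),(*u,58,84,25,2)])
E
```

```text
9 {"linear":[[-0.111,-0.0875,0.0093],[-0.222,-0.1751,0.0185],[-0.333,-0.2626,0.0278],[-0.444,-0.3502,0.037],[-0.555,-0.4377,0.0463],[-0.666,-0.5253,0.0555],[-0.777,-0.6128,0.0648],[-0.888,-0.7004,0.074],[-0.999,-0.7879,0.0833]],"turn":[0.0128,0.0257,0.0385,0.0514,0.0642,0.077,0.0899,0.1027,0.1156]}
13 {"linear":[[-0.1376,0.0041,0.0333],[-0.2753,0.0082,0.0667],[-0.4129,0.0123,0.1],[-0.5505,0.0164,0.1333],[-0.6882,0.0205,0.1666],[-0.8258,0.0246,0.2],[-0.9635,0.0287,0.2333],[-1.1011,0.0328,0.2666],[-1.1011,0.0328,0.3355],[-1.1011,0.0328,0.4044],[-1.1011,0.0328,0.4733],[-1.1011,0.0328,0.4733],[-1.1011,0.0328,0.4733]],"turn":[0.0142,0.0285,0.0427,0.0569,0.0712,0.0854,0.0996,0.1139,0.1139,0.1139,0.1139,0.1139,0.1139]}
```

Call:
step_arm --pt "-0.111 -0.0875 0.0093" --pt "-0.222 -0.1751 0.0185" --pt "-0.333 -0.2626 0.0278" --pt "-0.444 -0.3502 0.037" --pt "-0.555 -0.4377 0.0463" --pt "-0.666 -0.5253 0.0555" --pt "-0.777 -0.6128 0.0648" --pt "-0.888 -0.7004 0.074" --pt "-0.999 -0.7879 0.0833" --turn '[0.0128,0.0257,0.0385,0.0514,0.0642,0.077,0.0899,0.1027,0.1156]' --fingers 0.1

```text
time_s: 1.32
ee_pos: [370.7, 258.8, 199.9]
ee_rot: [180.0, -0.0, 124.8]
force: [0.4, -0.6, 1.0]
gripper_width: 41.0
gripper_force: 0.0
```

Call:
step_arm --pt "-0.1376 0.0041 0.0333" --pt "-0.2753 0.0082 0.0667" --pt "-0.4129 0.0123 0.1" --pt "-0.5505 0.0164 0.1333" --pt "-0.6882 0.0205 0.1666" --pt "-0.8258 0.0246 0.2" --pt "-0.9635 0.0287 0.2333" --turn '[0.0142,0.0285,0.0427,0.0569,0.0712,0.0854,0.0996]'

```text
time_s: 2.2
ee_pos: [543.5, 26.9, 129.5]
ee_rot: [-180.0, -0.0, 89.0]
force: [0.3, -0.5, 0.4]
gripper_width: 41.1
gripper_force: 0.0
```

```bash
sed -i 's/    e=R@/    if np.abs(rows).max()>1: print("!! shift >1")\n    e=R@/' p.py; python3 - <<'E'
from p import *
from workcell import env
s=env.state();print(s["ee_pos"],s["ee_rot"],s["gripper_width"],s["time_s"])
a=json.load(open("cmd.json"));print(a)
plan([(370,260,200,125,45,0)],reset=[133.215,559.371,224.976,166.605])
c=json.load(open("cmd.json"));y0=np.radians(c[3]);R=np.array([[np.cos(y0),np.sin(y0),0],[np.sin(y0),-np.cos(y0),0],[0,0,-1]])
r=np.array(c[:3])+R@np.array([-.9635,.0287,.2333])*300
json.dump([*r,c[3]-.0996*360],open("cmd.json","w"));print(r,c[3]-.0996*360)
u=nest(3)
plan([(*u,120,84,45,2)])
E
```

```text
[543.47736872  26.9492896  129.5214772 ] [-1.79996544e+02 -1.28613618e-02  8.89513767e+01] 41.103613475893845 2.2
[567.4828951634021, -4.98263923137165, 57.99599999999998, 83.98499999999999]
9 {"linear":[[-0.111,-0.0875,0.0093],[-0.222,-0.1751,0.0185],[-0.333,-0.2626,0.0278],[-0.444,-0.3502,0.037],[-0.555,-0.4377,0.0463],[-0.666,-0.5253,0.0555],[-0.777,-0.6128,0.0648],[-0.888,-0.7004,0.074],[-0.999,-0.7879,0.0833]],"turn":[0.0128,0.0257,0.0385,0.0514,0.0642,0.077,0.0899,0.1027,0.1156]}
[542.8044598   28.13119667 129.996     ] 89.133
3 {"linear":[[-0.1091,0.0839,0.0333],[-0.1091,0.0839,0.0333],[-0.1091,0.0839,0.0333]],"turn":[0.0143,0.0143,0.0143]}
```

```bash
python3 - <<'E'
from p import *
u=nest(3)
json.dump([542.80446,28.1312,129.996,89.133],open("cmd.json","w"))
plan([(*u,110,84,45,1),(*u,58,84,20,2)])
E
```

```text
8 {"linear":[[-0.0546,0.042,0.0333],[-0.1091,0.0839,0.0667],[-0.1091,0.0839,0.0667],[-0.1091,0.0839,0.1244],[-0.1091,0.0839,0.1822],[-0.1091,0.0839,0.24],[-0.1091,0.0839,0.24],[-0.1091,0.0839,0.24]],"turn":[0.0071,0.0143,0.0143,0.0143,0.0143,0.0143,0.0143,0.0143]}
```

Call:
step_arm --pt "-0.0546 0.042 0.0333" --pt "-0.1091 0.0839 0.0667" --pt "-0.1091 0.0839 0.0667" --pt "-0.1091 0.0839 0.1244" --pt "-0.1091 0.0839 0.1822" --pt "-0.1091 0.0839 0.24" --pt "-0.1091 0.0839 0.24" --pt "-0.1091 0.0839 0.24" --turn '[0.0071,0.0143,0.0143,0.0143,0.0143,0.0143,0.0143,0.0143]'

```text
time_s: 3.2
ee_pos: [567.7, -4.3, 58.8]
ee_rot: [179.9, -0.0, 84.0]
force: [0.4, 0.2, 1.0]
gripper_width: 40.9
gripper_force: 0.0
```

Call:
step_arm --pt "0 0 0" --pt "0 0 0" --pt "0 0 0" --pt "0 0 0" --pt "0 0 0" --turn '[0,0,0,0,0]' --fingers 1 --force 30

```text
time_s: 3.82
ee_pos: [567.6, -5.0, 58.3]
ee_rot: [180.0, -0.0, 84.0]
force: [-1.0, 0.8, 4.1]
gripper_width: 15.7
gripper_force: 30.0
```

```bash
python3 - <<'E'
from p import *
from h import *
t=cam("top");s=cam("side")
def z(im,x,y,w,h,k): return cv2.resize(im[y:y+h,x:x+w],None,fx=k,fy=k,interpolation=cv2.INTER_CUBIC)
cv2.imwrite("pics/g1.png",np.hstack([z(t["img"],210,190,100,110,4),z(s["img"],230,180,100,110,4)]))
u=nest(3);d=loc(TR,0,0)
plan([(*u,110,84,20,1),(*d,100,84,40,1),(*d,36,84,20,2)])
E
```

```text
14 {"linear":[[-0.0,0.0,-0.0578],[-0.0,0.0,-0.1156],[-0.0,0.0,-0.1733],[-0.0,0.0,-0.1733],[0.0483,-0.1062,-0.1622],[0.0967,-0.2124,-0.1511],[0.145,-0.3185,-0.14],[0.145,-0.3185,-0.14],[0.145,-0.3185,-0.0867],[0.145,-0.3185,-0.0333],[0.145,-0.3185,0.02],[0.145,-0.3185,0.0733],[0.145,-0.3185,0.0733],[0.145,-0.3185,0.0733]],"turn":[-0.0,-0.0,-0.0,-0.0,-0.0,-0.0,-0.0,-0.0,-0.0,-0.0,-0.0,-0.0,-0.0,-0.0]}
```

View pics/g1.png

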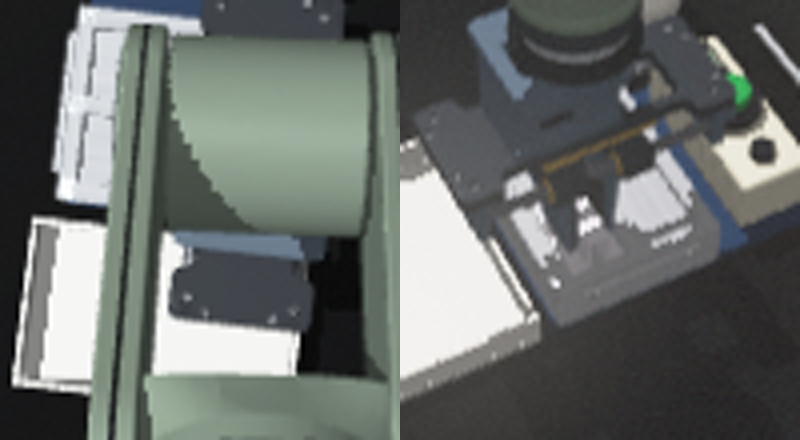

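The side view shows the fingers across the crown of the used specimen, with a 15.7 mm opening. Lifting it to the tray.

Call:
step_arm --pt "0 0 -0.0578" --pt "0 0 -0.1156" --pt "0 0 -0.1733" --pt "0 0 -0.1733" --pt "0.0483 -0.1062 -0.1622" --pt "0.0967 -0.2124 -0.1511" --pt "0.145 -0.3185 -0.14" --pt "0.145 -0.3185 -0.14" --pt "0.145 -0.3185 -0.0867" --pt "0.145 -0.3185 -0.0333" --pt "0.145 -0.3185 0.02" --pt "0.145 -0.3185 0.0733" --pt "0.145 -0.3185 0.108" --pt "0.145 -0.3185 0.108" --turn '[0,0,0,0,0,0,0,0,0,0,0,0,0,0]'

```text
time_s: 5.68
ee_pos: [476.9, 48.1, 24.7]
ee_rot: [-179.9, 0.0, 84.0]
force: [-0.6, -0.1, -0.9]
gripper_width: 15.5
gripper_force: 30.0
```

Call:
step_arm --pt "0 0 0" --pt "0 0 0" --pt "0 0 0" --pt "0 0 -0.1" --pt "0 0 -0.25" --pt "0 0 -0.4" --pt "0 0 -0.4" --turn '[0,0,0,0,0,0,0]' --fingers 0.2

```text
time_s: 6.55
ee_pos: [479.5, 48.5, 149.2]
ee_rot: [179.5, -0.1, 84.0]
force: [0.2, 0.5, -0.5]
gripper_width: 36.6
gripper_force: 0.0
```

```bash
python3 - <<'E'
from p import *
c=json.load(open("cmd.json"));c[2]+=120-.0347*300;print(c)
# go to cavity 0
a=cav(0)
plan([(520,-110,150,100,45,0),(560,-220,140,140,45,0)],reset=c)
plan([(*a,100,162.3,45,1),(*a,34,162.3,20,2)])
E
```

```text
[477.0106915718581, 48.297171912241474, 145.596, 83.985]
8 {"linear":[[-0.1274,0.0495,-0.0037],[-0.2549,0.0989,-0.0073],[-0.3823,0.1484,-0.011],[-0.5097,0.1978,-0.0147],[-0.5974,0.2406,-0.0063],[-0.6851,0.2833,0.002],[-0.7727,0.3261,0.0103],[-0.8604,0.3688,0.0187]],"turn":[-0.0111,-0.0222,-0.0334,-0.0445,-0.0723,-0.1,-0.1278,-0.1556]}
10 {"linear":[[-0.07,-0.0117,0.0444],[-0.14,-0.0234,0.0889],[-0.21,-0.0352,0.1333],[-0.21,-0.0352,0.1333],[-0.21,-0.0352,0.1883],[-0.21,-0.0352,0.2433],[-0.21,-0.0352,0.2983],[-0.21,-0.0352,0.3533],[-0.21,-0.0352,0.3533],[-0.21,-0.0352,0.3533]],"turn":[-0.0206,-0.0413,-0.0619,-0.0619,-0.0619,-0.0619,-0.0619,-0.0619,-0.0619,-0.0619]}
```

Call:
step_arm --pt "-0.1274 0.0495 -0.0037" --pt "-0.2549 0.0989 -0.0073" --pt "-0.3823 0.1484 -0.011" --pt "-0.5097 0.1978 -0.0147" --pt "-0.5974 0.2406 -0.0063" --pt "-0.6851 0.2833 0.002" --pt "-0.7727 0.3261 0.0103" --pt "-0.8604 0.3688 0.0187" --turn '[-0.0111,-0.0222,-0.0334,-0.0445,-0.0723,-0.1,-0.1278,-0.1556]'

```text
time_s: 7.55
ee_pos: [559.5, -220.6, 138.4]
ee_rot: [-180.0, -0.1, 140.3]
force: [0.3, 0.9, 0.6]
gripper_width: 36.7
gripper_force: 0.0
```

Call:
step_arm --pt "-0.07 -0.0117 0.0444" --pt "-0.14 -0.0234 0.0889" --pt "-0.21 -0.0352 0.1333" --pt "-0.21 -0.0352 0.1333" --pt "-0.21 -0.0352 0.1883" --pt "-0.21 -0.0352 0.2433" --pt "-0.21 -0.0352 0.2983" --pt "-0.21 -0.0352 0.3533" --pt "-0.21 -0.0352 0.3533" --pt "-0.21 -0.0352 0.3533" --turn '[-0.0206,-0.0413,-0.0619,-0.0619,-0.0619,-0.0619,-0.0619,-0.0619,-0.0619,-0.0619]'

```text
time_s: 8.8
ee_pos: [601.4, -268.5, 33.6]
ee_rot: [180.0, -0.0, 162.3]
force: [-0.1, -0.2, -0.5]
gripper_width: 36.3
gripper_force: 0.0
```

Call:
step_arm --pt "0 0 0" --pt "0 0 0" --pt "0 0 0" --pt "0 0 0" --pt "0 0 0" --turn '[0,0,0,0,0]' --fingers 1

```text
time_s: 9.43
ee_pos: [601.5, -268.6, 34.1]
ee_rot: [180.0, 0.0, 162.3]
force: [-0.8, 0.1, 0.7]
gripper_width: 16.0
gripper_force: 30.0
```

```bash
python3 - <<'E'
from p import *
a=cav(0);n=nest(1)
# held: TCP about 24 above underside; nest floor 39 -> 63 ; hover 85
plan([(*a,95,162.3,20,1),(600,-150,130,130,40,0),(*n,110,84,40,0)])
plan([(*n,76,84,20,2)])
E
```

```text
15 {"linear":[[0.0,0.0,-0.0508],[0.0,0.0,-0.1017],[0.0,0.0,-0.1525],[0.0,0.0,-0.2033],[0.0,0.0,-0.2033],[0.0312,0.0938,-0.2325],[0.0625,0.1875,-0.2617],[0.0937,0.2813,-0.2908],[0.1249,0.375,-0.32],[0.1465,0.4913,-0.3089],[0.168,0.6076,-0.2978],[0.1896,0.7239,-0.2867],[0.2112,0.8402,-0.2756],[0.2327,0.9564,-0.2645],[0.2543,1.0727,-0.2533]],"turn":[-0.0,-0.0,-0.0,-0.0,-0.0,0.0224,0.0448,0.0673,0.0897,0.111,0.1323,0.1536,0.1749,0.1962,0.2175]}
!! shift >1
4 {"linear":[[0.0,0.0,0.0566],[0.0,0.0,0.1133],[0.0,0.0,0.1133],[0.0,0.0,0.1133]],"turn":[-0.0,-0.0,-0.0,-0.0]}
```

```bash
cat > p2.py <<'E'
exec(open("p.py").read().split("def plan")[0])
def plan(wps,reset=None):
    c=list(reset or json.load(open("cmd.json"))); qs=[];cur=np.array(c,float)
    for x,y,z,yaw,st,hold in wps:
        t=np.array([x,y,z,yaw],float);n=max(1,int(np.ceil(max(np.linalg.norm((t-cur)[:3])/st,abs(t-cur)[3]/10))))
        qs+=[cur+(t-cur)*k/n for k in range(1,n+1)]+[t]*hold;cur=t
    while qs:
        x0=np.array(c[:3]);y0=np.radians(c[3]);R=np.array([[np.cos(y0),np.sin(y0),0],[np.sin(y0),-np.cos(y0),0],[0,0,-1]])
        rows=[];tu=[]
        while qs and len(rows)<20:
            r=R.T@(qs[0][:3]-x0)/300
            if abs(r).max()>1:break
            rows.append([round(v,4)+0. for v in r.tolist()]);tu.append(round((c[3]-qs[0][3])/360,4)+0.);qs.pop(0)
        print(json.dumps({"linear":rows,"turn":tu}).replace(" ","").replace("0.0,","0,").replace("0.0]","0]"))
        c=[*(R@np.array(rows[-1])*300+x0).tolist(),c[3]-tu[-1]*360]
    json.dump(c,open("cmd.json","w"))
E
python3 - <<'E'
from p2 import *
a=cav(0);n=nest(1)
plan([(*a,95,162.3,25,0),(600,-150,130,130,40,0),(*n,110,84,40,0),(*n,76,84,20,2)],reset=[*a,34,162.3])
E
```

```text
{"linear":[[0,0,-0.0678],[0,0,-0.1356],[0,0,-0.2033],[0.0312,0.0938,-0.2325],[0.0624,0.1875,-0.2617],[0.0936,0.2813,-0.2908],[0.1248,0.375,-0.32],[0.1464,0.4913,-0.3089],[0.1679,0.6076,-0.2978],[0.1894,0.7239,-0.2867],[0.2109,0.8402,-0.2756],[0.2325,0.9565,-0.2644]],"turn":[0,0,0,0.0224,0.0449,0.0673,0.0897,0.111,0.1323,0.1536,0.1749,0.1962]}
{"linear":[[0.1168,0.0183,0.0111],[0.1168,0.0183,0.0677],[0.1168,0.0183,0.1244],[0.1168,0.0183,0.1244],[0.1168,0.0183,0.1244]],"turn":[0.0213,0.0213,0.0213,0.0213,0.0213]}
```

Call:
step_arm --pt "0 0 -0.0678" --pt "0 0 -0.1356" --pt "0 0 -0.2033" --pt "0.0312 0.0938 -0.2325" --pt "0.0624 0.1875 -0.2617" --pt "0.0936 0.2813 -0.2908" --pt "0.1248 0.375 -0.32" --pt "0.1464 0.4913 -0.3089" --pt "0.1679 0.6076 -0.2978" --pt "0.1894 0.7239 -0.2867" --pt "0.2109 0.8402 -0.2756" --pt "0.2325 0.9565 -0.2644" --turn '[0,0,0,0.0224,0.0449,0.0673,0.0897,0.111,0.1323,0.1536,0.1749,0.1962]'

```text
time_s: 10.92
ee_pos: [622.2, 27.1, 113.0]
ee_rot: [-180.0, -0.0, 91.4]
force: [1.2, 0.0, -0.3]
gripper_width: 16.1
gripper_force: 3.0
```

Call:
step_arm --pt "0.1168 0.0183 0.0111" --pt "0.1168 0.0183 0.0677" --pt "0.1168 0.0183 0.1244" --pt "0.1168 0.0183 0.1244" --pt "0.1168 0.0183 0.1244" --turn '[0.0213,0.0213,0.0213,0.0213,0.0213]'

```text
time_s: 11.55
ee_pos: [626.9, 60.3, 75.9]
ee_rot: [-180.0, 0.0, 83.9]
force: [-0.6, -0.1, -0.3]
gripper_width: 16.1
gripper_force: 30.0
```

```bash
python3 - <<'E'
from p2 import *
from h import *
s=cam("side")
o=ortho(s,BED,49,190,200,3)   # plane ~ specimen underside at hover
o=cv2.convertScaleAbs(o,alpha=1.0)
k=cv2.resize(s["img"][190:275,240:320],None,fx=7,fy=7,interpolation=cv2.INTER_CUBIC)
cv2.imwrite("pics/h1.png",k)
E
```

```text
(no output)
```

View pics/h1.png

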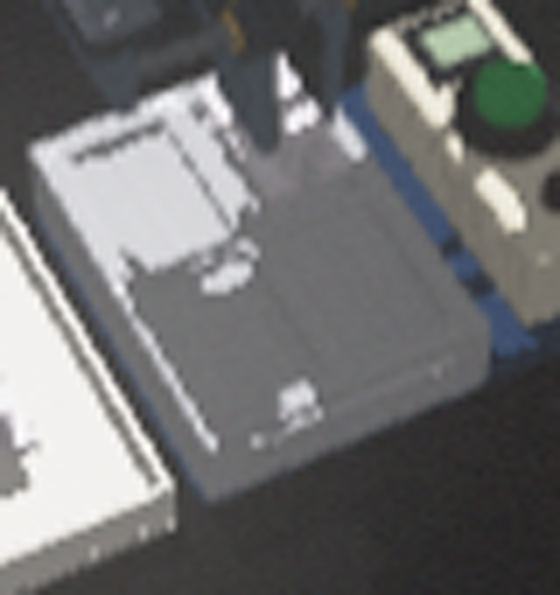

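The side view shows the specimen held over the +x,+y nest, in shadow. The grip briefly dropped to 3 N and then recovered. I'll lower it slowly and watch the force.

Call:
step_arm --pt "0 0 0.012" --pt "0 0 0.024" --pt "0 0 0.03" --pt "0 0 0.036" --pt "0 0 0.036" --pt "0 0 0.036" --turn '[0,0,0,0,0,0]'

```text
time_s: 12.35
ee_pos: [626.9, 61.2, 65.2]
ee_rot: [180.0, -0.0, 84.0]
force: [1.0, 0.7, -0.2]
gripper_width: 16.1
gripper_force: 30.0
```

Call:
step_arm --pt "0 0 0.004" --pt "0 0 0.007" --pt "0 0 0.007" --pt "0 0 0.007" --turn '[0,0,0,0]'

```text
time_s: 12.85
ee_pos: [626.9, 61.2, 63.2]
ee_rot: [180.0, -0.0, 84.0]
force: [0.4, -1.0, 1.0]
gripper_width: 15.3
gripper_force: 30.0
```

Call:
step_arm --pt "0 0 0" --pt "0 0 0" --pt "0 0 -0.05" --pt "0 0 -0.15" --pt "0 0 -0.28" --pt "-0.15 0 -0.3" --pt "-0.3 0 -0.3" --pt "-0.45 0 -0.3" --pt "-0.45 0 -0.3" --turn '[0,0,0,0,0,0,0,0,0]' --fingers 0.2

```text
time_s: 13.98
ee_pos: [612.6, -75.9, 154.3]
ee_rot: [179.9, 0.0, 83.8]
force: [0.6, 0.4, -0.9]
gripper_width: 36.0
gripper_force: 0.0
```

```bash
cat > look.py <<'E'
from h import *;from p2 import *
import sys
s=cam("side");t=cam("top")
z=lambda im,x,y,w,h,k:cv2.resize(im[y:y+h,x:x+w],None,fx=k,fy=k,interpolation=cv2.INTER_CUBIC)
cv2.imwrite(sys.argv[1],np.hstack([z(t["img"],215,185,90,95,4),z(s["img"],235,185,90,95,4)]))
E
python3 look.py pics/k1.png
python3 - <<'E'
from p2 import *
c=json.load(open("cmd.json"));c[2]-=.043*300;y0=np.radians(c[3])
c[2]+=90;c[0]+=np.cos(y0)*-135;c[1]+=np.sin(y0)*-135;print(c)
a=cav(1)
plan([(600,-180,140,125,45,0),(*a,100,162.3,45,1),(*a,34,162.3,22,2)],reset=c)
E
```

```text
[np.float64(612.6200027294562), np.float64(-73.0723612309749), 153.1, 84.0]
{"linear":[[-0.0718,-0.0009,0.0087],[-0.1435,-0.0018,0.0175],[-0.2153,-0.0027,0.0262],[-0.2871,-0.0037,0.0349],[-0.3589,-0.0046,0.0437],[-0.4811,-0.0058,0.077],[-0.6033,-0.007,0.1103],[-0.7256,-0.0082,0.1437],[-0.8478,-0.0094,0.177],[-0.8478,-0.0094,0.177],[-0.8478,-0.0094,0.2503],[-0.8478,-0.0094,0.3237],[-0.8478,-0.0094,0.397],[-0.8478,-0.0094,0.397],[-0.8478,-0.0094,0.397]],"turn":[-0.0228,-0.0456,-0.0683,-0.0911,-0.1139,-0.1398,-0.1657,-0.1916,-0.2175,-0.2175,-0.2175,-0.2175,-0.2175,-0.2175,-0.2175]}
```

View pics/k1.png

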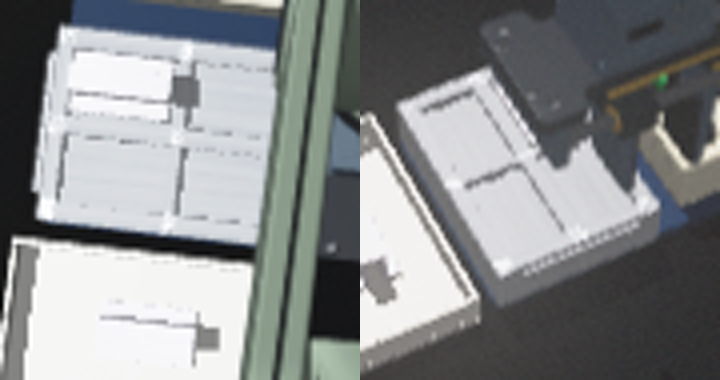

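k1's top view shows the first specimen seated flat in its nest, about 2 mm toward the +y end, and the used one lying in the tray. I'll shift the next placements 1.5 mm toward -y.

Call:
step_arm --pt "-0.0718 -0.0009 0.0087" --pt "-0.1435 -0.0018 0.0175" --pt "-0.2153 -0.0027 0.0262" --pt "-0.2871 -0.0037 0.0349" --pt "-0.3589 -0.0046 0.0437" --pt "-0.4811 -0.0058 0.077" --pt "-0.6033 -0.007 0.1103" --pt "-0.7256 -0.0082 0.1437" --pt "-0.8478 -0.0094 0.177" --pt "-0.8478 -0.0094 0.177" --pt "-0.8478 -0.0094 0.2503" --pt "-0.8478 -0.0094 0.3237" --pt "-0.8478 -0.0094 0.397" --pt "-0.8478 -0.0094 0.397" --pt "-0.8478 -0.0094 0.397" --turn '[-0.0228,-0.0456,-0.0683,-0.0911,-0.1139,-0.1398,-0.1657,-0.1916,-0.2175,-0.2175,-0.2175,-0.2175,-0.2175,-0.2175,-0.2175]'

```text
time_s: 15.95
ee_pos: [584.1, -324.8, 35.0]
ee_rot: [180.0, 0.1, 162.3]
force: [0.2, -0.2, 0.7]
gripper_width: 36.6
gripper_force: 0.0
```

Call:
step_arm --pt "0 0 0" --pt "0 0 0" --pt "0 0 0" --pt "0 0 0" --turn '[0,0,0,0]' --fingers 1

```text
time_s: 16.45
ee_pos: [583.4, -325.7, 34.5]
ee_rot: [180.0, 0.0, 162.3]
force: [-1.0, 1.2, 3.6]
gripper_width: 15.8
gripper_force: 30.0
```

```bash
python3 - <<'E'
from p2 import *
a=cav(1);n=loc(BED,-26,34.5)
plan([(*a,95,162.3,25,0),(590,-150,130,130,40,0),(*n,110,84,40,0),(*n,73,84,20,2),(*n,66,84,2,2)])
plan([(*n,63.5,84,1.5,1)])
E
```

```text
{"linear":[[0,0,-0.0678],[0,0,-0.1356],[0,0,-0.2033],[0.0313,0.113,-0.2267],[0.0626,0.2259,-0.25],[0.094,0.3389,-0.2733],[0.1253,0.4519,-0.2967],[0.1566,0.5649,-0.32],[0.2009,0.6762,-0.3089],[0.2453,0.7875,-0.2978],[0.2897,0.8988,-0.2867]],"turn":[0,0,0,0.0179,0.0359,0.0538,0.0718,0.0897,0.111,0.1323,0.1536]}
{"linear":[[0.1167,0.0269,0.0111],[0.2335,0.0538,0.0223],[0.3502,0.0807,0.0334],[0.3502,0.0807,0.095],[0.3502,0.0807,0.1567],[0.3502,0.0807,0.1567],[0.3502,0.0807,0.1567],[0.3502,0.0807,0.1625],[0.3502,0.0807,0.1684],[0.3502,0.0807,0.1742],[0.3502,0.0807,0.18],[0.3502,0.0807,0.18],[0.3502,0.0807,0.18]],"turn":[0.0213,0.0426,0.0639,0.0639,0.0639,0.0639,0.0639,0.0639,0.0639,0.0639,0.0639,0.0639,0.0639]}
{"linear":[[0,0,0.0042],[0,0,0.0084],[0,0,0.0084]],"turn":[0,0,0]}
```

Call:
step_arm --pt "0 0 -0.0678" --pt "0 0 -0.1356" --pt "0 0 -0.2033" --pt "0.0313 0.113 -0.2267" --pt "0.0626 0.2259 -0.25" --pt "0.094 0.3389 -0.2733" --pt "0.1253 0.4519 -0.2967" --pt "0.1566 0.5649 -0.32" --pt "0.2009 0.6762 -0.3089" --pt "0.2453 0.7875 -0.2978" --pt "0.2897 0.8988 -0.2867" --turn '[0,0,0,0.0179,0.0359,0.0538,0.0718,0.0897,0.111,0.1323,0.1536]'

```text
time_s: 17.82
ee_pos: [582.1, -41.4, 119.6]
ee_rot: [-180.0, -0.0, 106.7]
force: [-0.0, -0.6, -0.6]
gripper_width: 16.1
gripper_force: 30.0
```

Call:
step_arm --pt "0.1167 0.0269 0.0111" --pt "0.2335 0.0538 0.0223" --pt "0.3502 0.0807 0.0334" --pt "0.3502 0.0807 0.095" --pt "0.3502 0.0807 0.1567" --pt "0.3502 0.0807 0.1567" --pt "0.3502 0.0807 0.1567" --pt "0.3502 0.0807 0.1625" --pt "0.3502 0.0807 0.1684" --pt "0.3502 0.0807 0.1742" --pt "0.3502 0.0807 0.18" --pt "0.3502 0.0807 0.18" --pt "0.3502 0.0807 0.18" --turn '[0.0213,0.0426,0.0639,0.0639,0.0639,0.0639,0.0639,0.0639,0.0639,0.0639,0.0639,0.0639,0.0639]'

```text
time_s: 19.45
ee_pos: [575.0, 65.1, 66.0]
ee_rot: [180.0, -0.0, 84.0]
force: [0.2, -0.5, -1.2]
gripper_width: 15.9
gripper_force: 30.0
```

Call:
step_arm --pt "0 0 0.0042" --pt "0 0 0.0084" --pt "0 0 0.0084" --turn '[0,0,0]'

```text
time_s: 19.82
ee_pos: [575.0, 65.1, 63.5]
ee_rot: [180.0, -0.0, 84.0]
force: [-0.0, 0.1, 0.6]
gripper_width: 16.1
gripper_force: 30.0
```

```bash
python3 - <<'E'
from p2 import *
a=cav(2);n=loc(BED,-26,34.5);c=json.load(open("cmd.json"))
plan([(*c[:4],5,2),(*n,75,84,12,0),(*n,135,84,30,0),(570,-150,140,125,45,0),(*a,100,162.3,45,1),(*a,34,162.3,22,2)])
E
```

```text
{"linear":[[0,0,0],[0,0,0],[0,0,0],[0,0,-0.0384],[0,0,-0.1384],[0,0,-0.2384],[-0.1429,0.0118,-0.2417],[-0.2859,0.0236,-0.245],[-0.4289,0.0354,-0.2484],[-0.5719,0.0471,-0.2517],[-0.7148,0.0589,-0.255],[-0.7979,0.0349,-0.2217],[-0.8809,0.011,-0.1884],[-0.9639,-0.013,-0.155]],"turn":[0,0,0,0,0,0,-0.0228,-0.0456,-0.0683,-0.0911,-0.1139,-0.1398,-0.1657,-0.1916]}
{"linear":[[-0.0074,-0.0861,0.0333],[-0.0074,-0.0861,0.0333],[-0.0074,-0.0861,0.1066],[-0.0074,-0.0861,0.18],[-0.0074,-0.0861,0.2533],[-0.0074,-0.0861,0.2533],[-0.0074,-0.0861,0.2533]],"turn":[-0.0259,-0.0259,-0.0259,-0.0259,-0.0259,-0.0259,-0.0259]}
```

Call:
step_arm --pt "0 0 0" --pt "0 0 0" --pt "0 0 0" --pt "0 0 -0.0384" --pt "0 0 -0.1384" --pt "0 0 -0.2384" --pt "-0.1429 0.0118 -0.2417" --pt "-0.2859 0.0236 -0.245" --pt "-0.4289 0.0354 -0.2484" --pt "-0.5719 0.0471 -0.2517" --pt "-0.7148 0.0589 -0.255" --pt "-0.7979 0.0349 -0.2217" --pt "-0.8809 0.011 -0.1884" --pt "-0.9639 -0.013 -0.155" --turn '[0,0,0,0,0,0,-0.0228,-0.0456,-0.0683,-0.0911,-0.1139,-0.1398,-0.1657,-0.1916]' --fingers 0.25

```text
time_s: 21.58
ee_pos: [540.6, -223.0, 110.5]
ee_rot: [180.0, 0.1, 153.3]
force: [0.6, -0.2, 0.3]
gripper_width: 34.0
gripper_force: 0.0
```

Call:
step_arm --pt "-0.0074 -0.0861 0.0333" --pt "-0.0074 -0.0861 0.0333" --pt "-0.0074 -0.0861 0.1066" --pt "-0.0074 -0.0861 0.18" --pt "-0.0074 -0.0861 0.2533" --pt "-0.0074 -0.0861 0.2533" --pt "-0.0074 -0.0861 0.2533" --turn '[-0.0259,-0.0259,-0.0259,-0.0259,-0.0259,-0.0259,-0.0259]'

```text
time_s: 22.45
ee_pos: [532.0, -245.9, 35.2]
ee_rot: [-180.0, 0.1, 162.3]
force: [-0.3, 0.4, 0.2]
gripper_width: 34.4
gripper_force: 0.0
```

Call:
step_arm --pt "0 0 0" --pt "0 0 0" --pt "0 0 0" --pt "0 0 0" --turn '[0,0,0,0]' --fingers 1

```text
time_s: 22.95
ee_pos: [531.4, -246.2, 34.7]
ee_rot: [180.0, 0.1, 162.3]
force: [-0.1, 1.1, 5.6]
gripper_width: 15.9
gripper_force: 30.0
```

```bash
python3 look.py pics/k2.png; python3 - <<'E'
from p2 import *
a=cav(2);n=loc(BED,26,-36.7)
plan([(*a,95,162.3,25,0),(590,-130,130,130,40,0),(*n,110,84,40,0),(*n,73,84,20,2),(*n,66,84,2,2)])
E
```

```text
{"linear":[[0,0,-0.0678],[0,0,-0.1356],[0,0,-0.2033],[-0.0174,0.1071,-0.2325],[-0.0349,0.2142,-0.2617],[-0.0523,0.3213,-0.2908],[-0.0698,0.4284,-0.32],[-0.0642,0.5098,-0.3067],[-0.0586,0.5912,-0.2933],[-0.053,0.6726,-0.28],[-0.0474,0.754,-0.2667],[-0.0418,0.8354,-0.2533],[-0.0418,0.8354,-0.1917],[-0.0418,0.8354,-0.13],[-0.0418,0.8354,-0.13],[-0.0418,0.8354,-0.13],[-0.0418,0.8354,-0.1242],[-0.0418,0.8354,-0.1183],[-0.0418,0.8354,-0.1125],[-0.0418,0.8354,-0.1067]],"turn":[0,0,0,0.0224,0.0449,0.0673,0.0897,0.1153,0.1408,0.1664,0.1919,0.2175,0.2175,0.2175,0.2175,0.2175,0.2175,0.2175,0.2175,0.2175]}
{"linear":[[0,0,0],[0,0,0]],"turn":[0,0]}
```

View pics/k2.png

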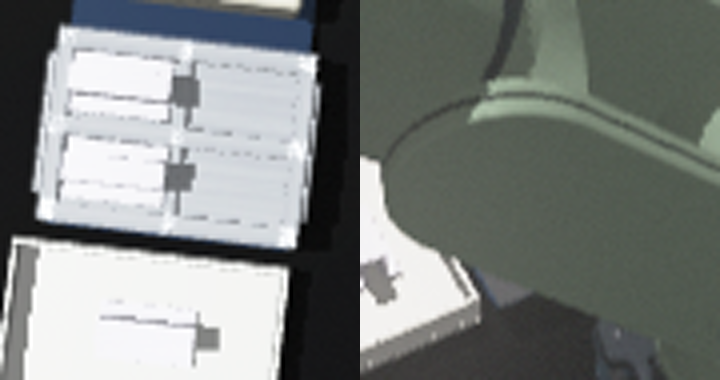

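k2 shows two fresh specimens flat in the +y nests and the used one in the tray. The specimens still sit slightly toward +y, so I'll shift the next one a little more toward -y.

```bash
python3 - <<'E'
from p2 import *
a=cav(2);n=loc(BED,26,-37.5)
plan([(*a,95,162.3,25,0),(590,-130,130,130,40,0),(*n,110,84,40,0),(*n,71,84,20,2),(*n,66,84,2,2)],reset=[*a,34,162.3])
E
```

```text
{"linear":[[0,0,-0.0678],[0,0,-0.1356],[0,0,-0.2033],[-0.0175,0.1071,-0.2325],[-0.0349,0.2142,-0.2617],[-0.0524,0.3213,-0.2908],[-0.0698,0.4284,-0.32],[-0.0643,0.5093,-0.3067],[-0.0588,0.5902,-0.2933],[-0.0533,0.6711,-0.28],[-0.0478,0.7519,-0.2667],[-0.0423,0.8328,-0.2533],[-0.0423,0.8328,-0.1883],[-0.0423,0.8328,-0.1233],[-0.0423,0.8328,-0.1233],[-0.0423,0.8328,-0.1233],[-0.0423,0.8328,-0.1178],[-0.0423,0.8328,-0.1122],[-0.0423,0.8328,-0.1067],[-0.0423,0.8328,-0.1067]],"turn":[0,0,0,0.0224,0.0449,0.0673,0.0897,0.1153,0.1408,0.1664,0.1919,0.2175,0.2175,0.2175,0.2175,0.2175,0.2175,0.2175,0.2175,0.2175]}
{"linear":[[0,0.0001,0]],"turn":[0]}
```

Call:
step_arm --pt "0 0 -0.0678" --pt "0 0 -0.1356" --pt "0 0 -0.2033" --pt "-0.0175 0.1071 -0.2325" --pt "-0.0349 0.2142 -0.2617" --pt "-0.0524 0.3213 -0.2908" --pt "-0.0698 0.4284 -0.32" --pt "-0.0643 0.5093 -0.3067" --pt "-0.0588 0.5902 -0.2933" --pt "-0.0533 0.6711 -0.28" --pt "-0.0478 0.7519 -0.2667" --pt "-0.0423 0.8328 -0.2533" --pt "-0.0423 0.8328 -0.1883" --pt "-0.0423 0.8328 -0.1233" --pt "-0.0423 0.8328 -0.1233" --pt "-0.0423 0.8328 -0.1233" --pt "-0.0423 0.8328 -0.1178" --pt "-0.0423 0.8328 -0.1122" --pt "-0.0423 0.8328 -0.1067" --pt "-0.0423 0.8328 -0.1067" --turn '[0,0,0,0.0224,0.0449,0.0673,0.0897,0.1153,0.1408,0.1664,0.1919,0.2175,0.2175,0.2175,0.2175,0.2175,0.2175,0.2175,0.2175,0.2175]'

```text
time_s: 25.55
ee_pos: [619.0, -11.9, 65.9]
ee_rot: [-180.0, -0.0, 84.0]
force: [-1.0, -0.2, -0.5]
gripper_width: 16.2
gripper_force: 30.0
```

Call:
step_arm --pt "0 0 0.0042" --pt "0 0 0.0084" --pt "0 0 0.0084" --turn '[0,0,0]'

```text
time_s: 25.92
ee_pos: [619.2, -11.9, 63.8]
ee_rot: [180.0, -0.0, 84.0]
force: [-1.3, 0.0, 1.2]
gripper_width: 15.8
gripper_force: 30.0
```

```bash
python3 - <<'E'
from p2 import *
a=cav(3);n=loc(BED,26,-37.5);c=[*n,63.5,84]
plan([(*c,5,2),(*n,75,84,12,0),(*n,135,84,30,0),(550,-200,140,125,45,0),(*a,100,162.3,45,1),(*a,34,162.3,22,2)],reset=c)
E
```

```text
{"linear":[[0,0,0],[0,0,0],[0,0,0],[0,0,-0.0383],[0,0,-0.1383],[0,0,-0.2383],[-0.1295,-0.0327,-0.2417],[-0.259,-0.0653,-0.245],[-0.3885,-0.098,-0.2483],[-0.5181,-0.1307,-0.2517],[-0.6476,-0.1633,-0.255],[-0.7364,-0.1852,-0.2217],[-0.8252,-0.2071,-0.1883],[-0.914,-0.229,-0.155]],"turn":[0,0,0,0,0,0,-0.0228,-0.0456,-0.0683,-0.0911,-0.1139,-0.1398,-0.1657,-0.1916]}
{"linear":[[-0.0114,-0.0907,0.0333],[-0.0114,-0.0907,0.0333],[-0.0114,-0.0907,0.1067],[-0.0114,-0.0907,0.18],[-0.0114,-0.0907,0.2533],[-0.0114,-0.0907,0.2533],[-0.0114,-0.0907,0.2533]],"turn":[-0.0259,-0.0259,-0.0259,-0.0259,-0.0259,-0.0259,-0.0259]}
```

Call:
step_arm --pt "0 0 0" --pt "0 0 0" --pt "0 0 0" --pt "0 0 -0.0383" --pt "0 0 -0.1383" --pt "0 0 -0.2383" --pt "-0.1295 -0.0327 -0.2417" --pt "-0.259 -0.0653 -0.245" --pt "-0.3885 -0.098 -0.2483" --pt "-0.5181 -0.1307 -0.2517" --pt "-0.6476 -0.1633 -0.255" --pt "-0.7364 -0.1852 -0.2217" --pt "-0.8252 -0.2071 -0.1883" --pt "-0.914 -0.229 -0.155" --turn '[0,0,0,0,0,0,-0.0228,-0.0456,-0.0683,-0.0911,-0.1139,-0.1398,-0.1657,-0.1916]' --fingers 0.25

```text
time_s: 27.68
ee_pos: [522.0, -278.5, 110.6]
ee_rot: [180.0, 0.1, 153.3]
force: [-0.1, 0.9, -0.2]
gripper_width: 34.2
gripper_force: 0.0
```

Call:
step_arm --pt "-0.0114 -0.0907 0.0333" --pt "-0.0114 -0.0907 0.0333" --pt "-0.0114 -0.0907 0.1067" --pt "-0.0114 -0.0907 0.18" --pt "-0.0114 -0.0907 0.2533" --pt "-0.0114 -0.0907 0.2533" --pt "-0.0114 -0.0907 0.2533" --turn '[-0.0259,-0.0259,-0.0259,-0.0259,-0.0259,-0.0259,-0.0259]'

```text
time_s: 28.55
ee_pos: [513.7, -303.2, 35.2]
ee_rot: [-180.0, 0.1, 162.3]
force: [-0.1, -0.3, 0.2]
gripper_width: 34.4
gripper_force: 0.0
```

Call:
step_arm --pt "0 0 0" --pt "0 0 0" --pt "0 0 0" --pt "0 0 0" --turn '[0,0,0,0]' --fingers 1

```text
time_s: 29.05
ee_pos: [513.1, -303.4, 34.7]
ee_rot: [-180.0, 0.1, 162.3]
force: [-0.4, 0.2, 4.9]
gripper_width: 15.9
gripper_force: 30.0
```

```bash
python3 - <<'E'
from p2 import *
a=cav(3);n=loc(BED,-26,-37.5)
plan([(*a,95,162.3,25,0),(560,-150,130,130,40,0),(*n,110,84,40,0),(*n,71,84,20,2),(*n,66,84,2.5,1)],reset=[*a,34,162.3])
E
```

```text
{"linear":[[0,0,-0.0678],[0,0,-0.1356],[0,0,-0.2033],[0.001,0.1069,-0.2267],[0.0021,0.2138,-0.25],[0.0031,0.3207,-0.2733],[0.0041,0.4276,-0.2967],[0.0052,0.5345,-0.32],[0.0296,0.6271,-0.3067],[0.0541,0.7198,-0.2933],[0.0785,0.8124,-0.28],[0.1029,0.905,-0.2667],[0.1274,0.9977,-0.2533],[0.1274,0.9977,-0.1883],[0.1274,0.9977,-0.1233],[0.1274,0.9977,-0.1233],[0.1274,0.9977,-0.1233],[0.1274,0.9977,-0.115],[0.1274,0.9977,-0.1067],[0.1274,0.9977,-0.1067]],"turn":[0,0,0,0.0179,0.0359,0.0538,0.0718,0.0897,0.1153,0.1408,0.1664,0.1919,0.2175,0.2175,0.2175,0.2175,0.2175,0.2175,0.2175,0.2175]}
```

Call:
step_arm --pt "0 0 -0.0678" --pt "0 0 -0.1356" --pt "0 0 -0.2033" --pt "0.001 0.1069 -0.2267" --pt "0.0021 0.2138 -0.25" --pt "0.0031 0.3207 -0.2733" --pt "0.0041 0.4276 -0.2967" --pt "0.0052 0.5345 -0.32" --pt "0.0296 0.6271 -0.3067" --pt "0.0541 0.7198 -0.2933" --pt "0.0785 0.8124 -0.28" --pt "0.1029 0.905 -0.2667" --pt "0.1274 0.9977 -0.2533" --pt "0.1274 0.9977 -0.1883" --pt "0.1274 0.9977 -0.1233" --pt "0.1274 0.9977 -0.1233" --pt "0.1274 0.9977 -0.1233" --pt "0.1274 0.9977 -0.115" --pt "0.1274 0.9977 -0.1067" --pt "0.1274 0.9977 -0.1067" --turn '[0,0,0,0.0179,0.0359,0.0538,0.0718,0.0897,0.1153,0.1408,0.1664,0.1919,0.2175,0.2175,0.2175,0.2175,0.2175,0.2175,0.2175,0.2175]'

```text
time_s: 31.55
ee_pos: [567.3, -6.5, 66.0]
ee_rot: [-180.0, -0.0, 84.0]
force: [0.3, 0.3, -0.3]
gripper_width: 15.4
gripper_force: 30.0
```

Call:
step_arm --pt "0 0 0.0042" --pt "0 0 0.0084" --pt "0 0 0.0084" --turn '[0,0,0]'

```text
time_s: 31.92
ee_pos: [567.5, -6.5, 63.8]
ee_rot: [180.0, -0.0, 84.0]
force: [-0.6, 0.0, 2.1]
gripper_width: 15.7
gripper_force: 30.0
```

```bash
python3 - <<'E'
from p2 import *
n=loc(BED,-26,-37.5);c=[*n,63.5,84];
plan([(*c,5,2),(*n,75,84,12,0),(*n,190,84,40,0),(350,100,230,84,45,1)],reset=c)
E
```

```text
{"linear":[[0,0,0],[0,0,0],[0,0,0],[0,0,-0.0383],[0,0,-0.1661],[0,0,-0.2939],[0,0,-0.4217],[0.0462,-0.1263,-0.4439],[0.0924,-0.2525,-0.4661],[0.1386,-0.3788,-0.4883],[0.1848,-0.505,-0.5106],[0.231,-0.6313,-0.5328],[0.2773,-0.7575,-0.555],[0.2773,-0.7575,-0.555]],"turn":[0,0,0,0,0,0,0,0,0,0,0,0,0,0]}
```

Call:
step_arm --pt "0 0 0" --pt "0 0 0" --pt "0 0 0" --pt "0 0 -0.0383" --pt "0 0 -0.1661" --pt "0 0 -0.2939" --pt "0 0 -0.4217" --pt "0.0462 -0.1263 -0.4439" --pt "0.0924 -0.2525 -0.4661" --pt "0.1386 -0.3788 -0.4883" --pt "0.1848 -0.505 -0.5106" --pt "0.231 -0.6313 -0.5328" --pt "0.2773 -0.7575 -0.555" --pt "0.2773 -0.7575 -0.555" --turn '[0,0,0,0,0,0,0,0,0,0,0,0,0,0]' --fingers 0.25

```text
time_s: 33.67
ee_pos: [348.5, 100.6, 231.2]
ee_rot: [179.9, -0.1, 84.1]
force: [-0.1, 0.4, 0.3]
gripper_width: 34.2
gripper_force: 0.0
```

```bash
python3 - <<'E'
from h import *;from p2 import *
s=cam("side");t=cam("top")
z=lambda im,x,y,w,h,k:cv2.resize(im[y:y+h,x:x+w],None,fx=k,fy=k,interpolation=cv2.INTER_CUBIC)
o=np.zeros((600,800,3),np.uint8)
o[:300,:400]=z(t["img"],105,225,100,75,4);o[300:600,:400]=z(t["img"],215,190,100,75,4)
o[:300,400:]=z(s["img"],155,145,100,75,4);o[300:600,400:]=z(s["img"],235,190,100,75,4)
cv2.imwrite("pics/k3.png",o)
E
```

```text
(no output)
```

View pics/k3.png

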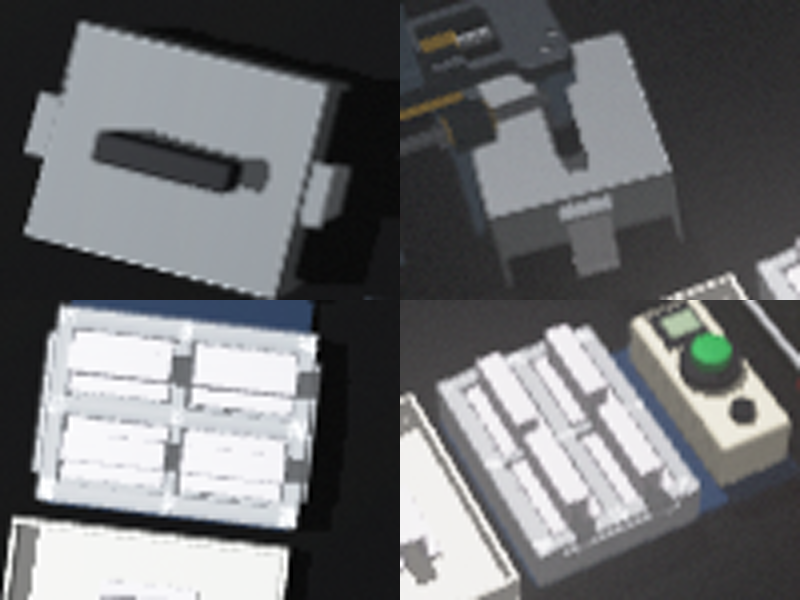

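k3 shows all four fresh specimens flat, one in each nest, and the hood unmoved (corners the same as before). Now I'll grasp the hood handle, with the wrist across the hood's x.

```bash
python3 - <<'E'
from p2 import *
h=(487.4,279.2)
plan([(*h,200,76.6,40,0),(*h,120,76.6,25,1),(*h,90,76.6,10,2)])
E
```

```text
{"linear":[[0.107,0.0655,0.0167],[0.214,0.131,0.0333],[0.3209,0.1965,0.05],[0.4279,0.262,0.0667],[0.5349,0.3275,0.0833],[0.6419,0.393,0.1],[0.6419,0.393,0.1667],[0.6419,0.393,0.2333],[0.6419,0.393,0.3],[0.6419,0.393,0.3667],[0.6419,0.393,0.3667],[0.6419,0.393,0.4],[0.6419,0.393,0.4333],[0.6419,0.393,0.4667],[0.6419,0.393,0.4667],[0.6419,0.393,0.4667]],"turn":[0.0034,0.0069,0.0103,0.0137,0.0171,0.0206,0.0206,0.0206,0.0206,0.0206,0.0206,0.0206,0.0206,0.0206,0.0206,0.0206]}
```

Call:
step_arm --pt "0.107 0.0655 0.0167" --pt "0.214 0.131 0.0333" --pt "0.3209 0.1965 0.05" --pt "0.4279 0.262 0.0667" --pt "0.5349 0.3275 0.0833" --pt "0.6419 0.393 0.1" --pt "0.6419 0.393 0.1667" --pt "0.6419 0.393 0.2333" --pt "0.6419 0.393 0.3" --pt "0.6419 0.393 0.3667" --pt "0.6419 0.393 0.3667" --pt "0.6419 0.393 0.4" --pt "0.6419 0.393 0.4333" --pt "0.6419 0.393 0.4667" --pt "0.6419 0.393 0.4667" --pt "0.6419 0.393 0.4667" --turn '[0.0034,0.0069,0.0103,0.0137,0.0171,0.0206,0.0206,0.0206,0.0206,0.0206,0.0206,0.0206,0.0206,0.0206,0.0206,0.0206]' --fingers -0.2

```text
time_s: 35.78
ee_pos: [487.7, 279.4, 90.1]
ee_rot: [180.0, -0.0, 76.6]
force: [-0.7, 0.1, -0.4]
gripper_width: 54.8
gripper_force: 0.0
```

Call:
step_arm --pt "0 0 0" --pt "0 0 0" --pt "0 0 0" --pt "0 0 0" --pt "0 0 0" --pt "0 0 0" --turn '[0,0,0,0,0,0]' --fingers 1 --force 55

```text
time_s: 36.52
ee_pos: [487.0, 279.3, 90.0]
ee_rot: [-179.9, 0.0, 76.6]
force: [-2.8, 1.2, 2.2]
gripper_width: 17.5
gripper_force: 55.0
```

```bash
python3 - <<'E'
from p2 import *
h=(487.4,279.2);b=(596.9,27.0)
plan([(*h,110,76.6,8,0),(*h,195,76.6,25,0),(*b,195,84,35,2)])
E
```

```text
{"linear":[[0,0,-0.0222],[0,0,-0.0445],[0,0,-0.0667],[0,0,-0.1375],[0,0,-0.2084],[0,0,-0.2792],[0,0,-0.35],[-0.0916,0.0688,-0.35],[-0.1833,0.1375,-0.35],[-0.2749,0.2063,-0.35],[-0.3665,0.2751,-0.35],[-0.4582,0.3438,-0.35],[-0.5498,0.4126,-0.35],[-0.6414,0.4813,-0.35],[-0.733,0.5501,-0.35],[-0.733,0.5501,-0.35],[-0.733,0.5501,-0.35]],"turn":[0,0,0,0,0,0,0,-0.0026,-0.0052,-0.0078,-0.0103,-0.0129,-0.0155,-0.018,-0.0206,-0.0206,-0.0206]}
```

Call:
step_arm --pt "0 0 -0.0222" --pt "0 0 -0.0445" --pt "0 0 -0.0667" --pt "0 0 -0.1375" --pt "0 0 -0.2084" --pt "0 0 -0.2792" --pt "0 0 -0.35" --pt "-0.0916 0.0688 -0.35" --pt "-0.1833 0.1375 -0.35" --pt "-0.2749 0.2063 -0.35" --pt "-0.3665 0.2751 -0.35" --pt "-0.4582 0.3438 -0.35" --pt "-0.5498 0.4126 -0.35" --pt "-0.6414 0.4813 -0.35" --pt "-0.733 0.5501 -0.35" --pt "-0.733 0.5501 -0.35" --pt "-0.733 0.5501 -0.35" --turn '[0,0,0,0,0,0,0,-0.0026,-0.0052,-0.0078,-0.0103,-0.0129,-0.0155,-0.018,-0.0206,-0.0206,-0.0206]'

```text
time_s: 38.65
ee_pos: [596.6, 27.2, 194.9]
ee_rot: [-180.0, -0.0, 84.0]
force: [-0.2, -0.1, -3.1]
gripper_width: 17.5
gripper_force: 55.0
```

Call:
step_arm --pt "0 0 0.05" --pt "0 0 0.1" --pt "0 0 0.14" --pt "0 0 0.17" --pt "0 0 0.185" --pt "0 0 0.185" --pt "0 0 0.185" --turn '[0,0,0,0,0,0,0]'

```text
time_s: 39.52
ee_pos: [597.4, 27.0, 139.9]
ee_rot: [179.9, -0.0, 84.0]
force: [0.2, 0.3, -3.0]
gripper_width: 17.8
gripper_force: 55.0
```

```bash
python3 - <<'E'
from h import *;from p2 import *
s=cam("side");t=cam("top")
z=lambda im,x,y,w,h,k:cv2.resize(im[y:y+h,x:x+w],None,fx=k,fy=k,interpolation=cv2.INTER_CUBIC)
cv2.imwrite("pics/k4.png",np.hstack([z(t["img"],215,160,95,120,4),z(s["img"],225,160,100,120,4)]))
E
```

```text
(no output)
```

View pics/k4.png

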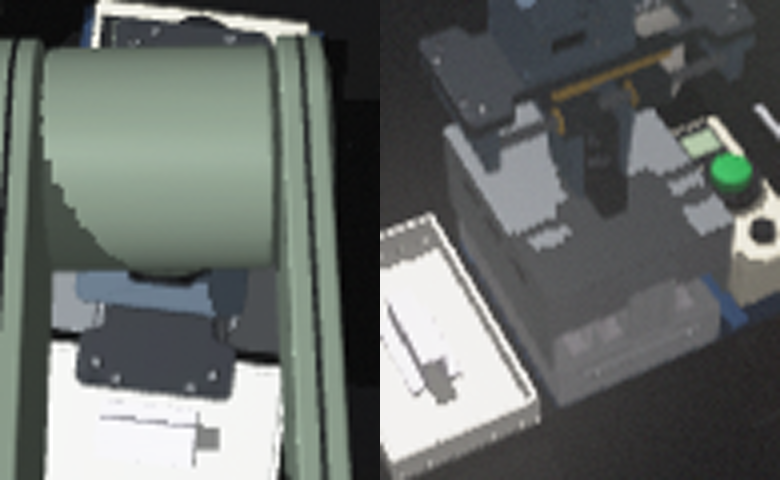

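k4 shows the hood lined up over the bed, with its near end wall at side-view crop (630,270) above the specimen crowns. Lowering gently now, to check the skirts pass the bed.

Call:
step_arm --pt "0 0 0.01" --pt "0 0 0.02" --pt "0 0 0.03" --pt "0 0 0.037" --pt "0 0 0.037" --turn '[0,0,0,0,0]'

```text
time_s: 40.25
ee_pos: [596.8, 27.0, 128.0]
ee_rot: [-180.0, -0.0, 84.0]
force: [0.2, 0.5, -3.2]
gripper_width: 17.7
gripper_force: 55.0
```

Call:
step_arm --pt "0 0 0.01" --pt "0 0 0.02" --pt "0 0 0.03" --pt "0 0 0.03" --turn '[0,0,0,0]'

```text
time_s: 40.75
ee_pos: [596.7, 27.0, 119.0]
ee_rot: [-180.0, 0.0, 84.0]
force: [-0.8, -0.2, -3.5]
gripper_width: 17.9
gripper_force: 55.0
```

Call:
step_arm --pt "0 0 0.006" --pt "0 0 0.012" --pt "0 0 0.018" --pt "0 0 0.024" --pt "0 0 0.03" --pt "0 0 0.03" --turn '[0,0,0,0,0,0]'

```text
time_s: 41.5
ee_pos: [598.0, 26.6, 112.0]
ee_rot: [179.8, 0.0, 84.0]
force: [-0.9, -2.4, 5.9]
gripper_width: 17.6
gripper_force: 55.0
```

Call:
step_arm --pt "0 0 0.006" --pt "0 0 0.012" --pt "0 0 0.018" --pt "0 0 0.02" --pt "0 0 0.02" --turn '[0,0,0,0,0]'

```text
time_s: 42.12
ee_pos: [596.7, 27.5, 104.0]
ee_rot: [-180.0, -0.1, 84.0]
force: [-2.5, -0.2, -2.3]
gripper_width: 17.7
gripper_force: 55.0
```

Call:
step_arm --pt "0 0 0.004" --pt "0 0 0.007" --pt "0 0 0.01" --pt "0 0 0.01" --pt "0 0 0.01" --turn '[0,0,0,0,0]'

```text
time_s: 42.75
ee_pos: [596.7, 27.5, 104.0]
ee_rot: [180.0, -0.1, 84.0]
force: [-6.0, -0.1, 14.3]
gripper_width: 17.8
gripper_force: 55.0
```

The clips passed the bead and the hood stopped hard at z=104, with 14 N on the wrist. Releasing, then a check before the button.

Call:
step_arm --pt "0 0 -0.009" --pt "0 0 -0.009" --pt "0 0 -0.009" --pt "0 0 -0.009" --pt "0 0 -0.009" --turn '[0,0,0,0,0]' --fingers 0.1

```text
time_s: 43.38
ee_pos: [597.0, 27.0, 103.8]
ee_rot: [-180.0, -0.0, 84.0]
force: [-0.0, -0.5, 0.1]
gripper_width: 41.2
gripper_force: 0.0
```

Call:
step_arm --pt "0 0 -0.05" --pt "0 0 -0.15" --pt "0 0 -0.28" --pt "0.12 0 -0.35" --pt "0.25 0 -0.35" --pt "0.4 -0.1 -0.35" --pt "0.5 -0.25 -0.35" --pt "0.5 -0.4 -0.35" --pt "0.5 -0.5 -0.35" --pt "0.5 -0.5 -0.35" --turn '[0,0,0,0,0,0,0,0,0,0]' --fingers 1 --force 10

```text
time_s: 44.62
ee_pos: [462.1, 192.2, 210.4]
ee_rot: [179.9, -0.0, 84.1]
force: [0.8, -0.1, -0.2]
gripper_width: 0.4
gripper_force: 0.0
```

```bash
python3 - <<'E'
from h import *;from p2 import *
s=cam("side");t=cam("top")
z=lambda im,x,y,w,h,k:cv2.resize(im[y:y+h,x:x+w],None,fx=k,fy=k,interpolation=cv2.INTER_CUBIC)
cv2.imwrite("pics/k5.png",np.hstack([z(t["img"],210,150,100,130,4),z(s["img"],230,160,100,130,4)]))
# green button centroid in both
px=[]
for c in(t,s):
    m=cv2.inRange(cv2.cvtColor(c["img"],cv2.COLOR_BGR2HSV),(50,120,60),(75,255,255));n,l,st,ce=cv2.connectedComponentsWithStats(m)
    i=1+np.argmax(st[1:,4]);px.append(ce[i]);print(st[i],ce[i])
r=least_squares(lambda p:np.r_[proj(t,p)[0]-px[0],proj(s,p)[0]-px[1]],[705,16,66]);print(r.x,r.fun)
for zz in(60,66,72):print(onplane(t,px[0],zz),onplane(s,px[1],zz))
from workcell import env
S=env.state();print(S["ee_pos"],S["time_s"])
E
```

```text
[259 166  12  12 109] [264.23853211 171.69724771]
[308 198  10   9  63] [312.28571429 201.95238095]
[705.36939191  15.71144168  74.94628526] [-0.03898506  0.06244083  0.08343088 -0.00964794]
[[708.15641796  15.71345433  60.        ]] [[713.80244793  25.60374408  60.        ]]
[[707.09723407  15.67652811  66.        ]] [[710.33410458  21.67093899  66.        ]]
[[706.03805018  15.63960189  72.        ]] [[706.86576123  17.7381339   72.        ]]
[464.47501779 192.12142852 210.16221769] 44.725
```

View pics/k5.png

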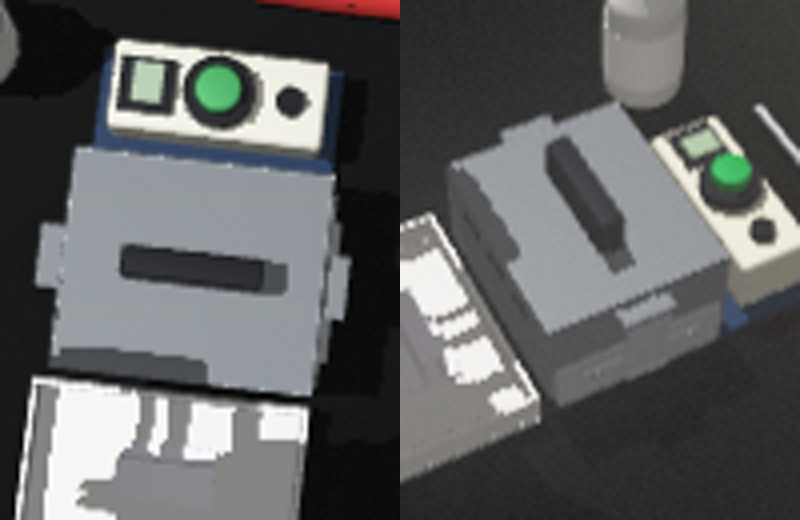

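k5 shows the hood sitting square and level on the bed with both clip arms at rest at its ends. The button is at about (706,16), top near z=72. Going to press it.

```bash
python3 - <<'E'
from p2 import *
b=(706,16.3)
plan([(600,60,205,84,45,0),(*b,160,84,40,0),(*b,95,84,25,2),(*b,88,84,3.5,1)],reset=[463.4,191.9,209.1,84])
E
```

```text
{"linear":[[-0.0779,0.0998,0.0027],[-0.1559,0.1995,0.0055],[-0.2338,0.2993,0.0082],[-0.3117,0.399,0.0109],[-0.3897,0.4988,0.0137],[-0.4166,0.5905,0.0512],[-0.4436,0.6821,0.0887],[-0.4706,0.7738,0.1262],[-0.4976,0.8654,0.1637],[-0.4976,0.8654,0.2359],[-0.4976,0.8654,0.3081],[-0.4976,0.8654,0.3803],[-0.4976,0.8654,0.3803],[-0.4976,0.8654,0.3803],[-0.4976,0.8654,0.392],[-0.4976,0.8654,0.4037],[-0.4976,0.8654,0.4037]],"turn":[0,0,0,0,0,0,0,0,0,0,0,0,0,0,0,0,0]}
```

Call:
step_arm --pt "-0.0779 0.0998 0.0027" --pt "-0.1559 0.1995 0.0055" --pt "-0.2338 0.2993 0.0082" --pt "-0.3117 0.399 0.0109" --pt "-0.3897 0.4988 0.0137" --pt "-0.4166 0.5905 0.0512" --pt "-0.4436 0.6821 0.0887" --pt "-0.4706 0.7738 0.1262" --pt "-0.4976 0.8654 0.1637" --pt "-0.4976 0.8654 0.2359" --pt "-0.4976 0.8654 0.3081" --pt "-0.4976 0.8654 0.3803" --pt "-0.4976 0.8654 0.3803" --pt "-0.4976 0.8654 0.3803" --pt "-0.4976 0.8654 0.392" --pt "-0.4976 0.8654 0.4037" --pt "-0.4976 0.8654 0.4037" --turn '[0,0,0,0,0,0,0,0,0,0,0,0,0,0,0,0,0]'

```text
time_s: 46.85
ee_pos: [705.9, 16.3, 87.9]
ee_rot: [-180.0, -0.0, 84.0]
force: [-0.8, -0.1, 0.2]
gripper_width: 0.2
gripper_force: 0.0
```

Call:
step_arm --pt "0 0 0.005" --pt "0 0 0.01" --pt "0 0 0.015" --pt "0 0 0.02" --pt "0 0 0.02" --turn '[0,0,0,0,0]'

```text
time_s: 47.48
ee_pos: [706.1, 16.3, 82.2]
ee_rot: [180.0, -0.0, 84.0]
force: [-0.5, 0.2, 3.9]
gripper_width: 0.4
gripper_force: 1.6
```

Contact at tips z≈71 with 3.9 N. Pressing it fully in.

Call:
step_arm --pt "0 0 0.005" --pt "0 0 0.01" --pt "0 0 0.015" --pt "0 0 0.02" --pt "0 0 0.02" --turn '[0,0,0,0,0]'

```text
time_s: 48.1
ee_pos: [706.2, 16.3, 79.1]
ee_rot: [179.9, -0.0, 84.0]
force: [-5.0, 0.2, 17.2]
gripper_width: 0.8
gripper_force: 8.1
```

Call:
step_arm --pt "0 0 -0.03" --pt "0 0 -0.1" --pt "0 0 -0.2" --pt "0 0 -0.35" --pt "0 0 -0.45" --pt "0 -0.15 -0.45" --pt "0 -0.3 -0.45" --pt "0.1 -0.45 -0.45" --pt "0.2 -0.6 -0.45" --pt "0.3 -0.75 -0.45" --pt "0.4 -0.9 -0.45" --pt "0.4 -0.9 -0.45" --pt "0.4 -0.9 -0.45" --pt "0.4 -0.9 -0.45" --turn '[0,0,0,0,0,0,0,0,0,0,0,0,0,0]'

```text
time_s: 49.85
ee_pos: [451.2, 163.2, 210.7]
ee_rot: [180.0, 0.0, 83.9]
force: [-0.7, -0.8, 0.4]
gripper_width: 0.8
gripper_force: 0.0
```

```bash
python3 - <<'E'
from h import *
s=cam("side");t=cam("top")
z=lambda im,x,y,w,h,k:cv2.resize(im[y:y+h,x:x+w],None,fx=k,fy=k,interpolation=cv2.INTER_CUBIC)
cv2.imwrite("pics/k6.png",np.hstack([z(t["img"],160,110,260,190,1.5),z(s["img"],200,120,260,190,1.5)]))
E
```

```text
(no output)
```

View pics/k6.png

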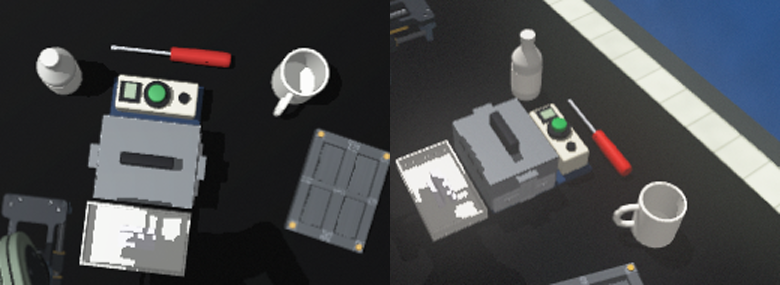

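k6 shows the hood home at (150,160), the mould empty at (340,190), the bottle, mug and screwdriver where they were, and the arm clear.

```bash
python3 -c "
from workcell import env
print(env.job_done())"
```

```text
the job is handed in; nothing more can be done
None
```

I handed the job in at about 50 s: the one used specimen is in the tray, all four fresh ones lie flat and crown up in their own nests, the hood is clipped fully home, and the start button was pressed last; the bottle, mug and screwdriver were not touched.

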